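# Match the two sample brackets

### The job

Two sample brackets lie on the drawing sheet, each beside an empty drawn frame. From the sloping rack under the glass shelf, take the bracket of the same shape as each sample and lay it flat inside the frame beside that sample, its spine parallel to the sample's spine (either way round). Set them down without dropping them, leave the samples, the other two brackets, the mug, the jar and the can where they are, and do not bump the shelf.

Things in the scene. Friction and masses are not known exactly. Their poses are not given: they have to be found in the camera images.
- rack: Fixed plywood rack. Origin on the bench under mid-slope; x level, away from the robot; y across; z up. Its slope (446 mm wide, 145 long) faces the robot and rises to +x at 30 deg; surface 85 mm high at x=0. Four bays centred at y = -165, -55, 55, 165 mm, parted by ribs 6 mm high, 4 thick; lip 10 mm high at the low edge. One bracket per bay, in any order.
- shelf: Narrow clear glass shelf with metal edges over the rack, fixed to it; same origin and axes. Pane 500 mm long (y), from x = -31 to +16 mm, underside 302 mm and top 310 mm above the bench: right above the brackets, so an upright tool hits it. Two 14 mm posts at x = 85, y = +-240 mm, 306 mm high, each with a level 14 mm arm at that height running to the pane.
- bracket_l_mid (a point): Loose aluminium bracket in the rack, L: one arm, at the +x end, pointing to +y. Spine 120 mm long (x), 16 wide (y); arms 16 wide, reaching 36 out from the spine's side, end arms flush with its ends; 24 thick (z); about 160 g. Point: middle of the spine, 12 mm off the underside. Lies flat on the slope, x up the slope, z square to it.
- bracket_t_mid (a point): Loose aluminium bracket in the rack, T: one arm, in the middle of the spine, pointing to +y. Spine 120 mm long (x), 16 wide (y); arms 16 wide, reaching 36 out from the spine's side, end arms flush with its ends; 24 thick (z); about 160 g. Point: middle of the spine, 12 mm off the underside. Lies flat on the slope, x up the slope, z square to it.
- bracket_u_mid (a point): Loose aluminium bracket in the rack, U: an arm at each end, both pointing to +y. Spine 120 mm long (x), 16 wide (y); arms 16 wide, reaching 36 out from the spine's side, end arms flush with its ends; 24 thick (z); about 160 g. Point: middle of the spine, 12 mm off the underside. Lies flat on the slope, x up the slope, z square to it.
- bracket_z_mid (a point): Loose aluminium bracket in the rack, Z: an arm at the +x end pointing to +y and an arm at the -x end pointing to -y. Spine 120 mm long (x), 16 wide (y); arms 16 wide, reaching 36 out from the spine's side, end arms flush with its ends; 24 thick (z); about 160 g. Point: middle of the spine, 12 mm off the underside. Lies flat on the slope, x up the slope, z square to it.
- sample_l_mid (a point): Sample bracket, same shape, size, material and axes as bracket_l (L: one arm, at the +x end, pointing to +y), flat on the bench. Point: middle of the spine, 12 mm up. Two of the four samples lie on the sheet and count; the other two, on grey felt between the robot and the rack, are not wanted.
- sample_t_mid (a point): Sample bracket, same shape, size, material and axes as bracket_t (T: one arm, in the middle of the spine, pointing to +y), flat on the bench. Point: middle of the spine, 12 mm up. Two of the four samples lie on the sheet and count; the other two, on grey felt between the robot and the rack, are not wanted.
- sample_u_mid (a point): Sample bracket, same shape, size, material and axes as bracket_u (U: an arm at each end, both pointing to +y), flat on the bench. Point: middle of the spine, 12 mm up. Two of the four samples lie on the sheet and count; the other two, on grey felt between the robot and the rack, are not wanted.
- sample_z_mid (a point): Sample bracket, same shape, size, material and axes as bracket_z (Z: an arm at the +x end pointing to +y and an arm at the -x end pointing to -y), flat on the bench. Point: middle of the spine, 12 mm up. Two of the four samples lie on the sheet and count; the other two, on grey felt between the robot and the rack, are not wanted.
- frame0 (a point): Centre, on the bench surface, of the nearer of the two empty square frames (150 mm, black lines) drawn on the paper sheet to the robot's right; x and y run along its sides. The sheet is flat (look only, 1 mm).
- place0 (a point): Where, on the sheet, the sample belonging to frame0 lies, 160 mm from the frame's centre on the side away from the rack (sample within about 30 mm of it, its x within about 0.75 rad of the sheet's x).
- frame1 (a point): Centre, on the bench surface, of the farther of the two empty square frames (150 mm, black lines) drawn on the paper sheet to the robot's right; x and y run along its sides. The sheet is flat (look only, 1 mm).
- place1 (a point): Where, on the sheet, the sample belonging to frame1 lies, 160 mm from the frame's centre on the side away from the rack (sample within about 30 mm of it, its x within about 0.75 rad of the sheet's x).
- mug: White mug, 76 mm across, 95 mm high, handle to +y, loose bystander between rack and sheet. Origin at the centre of its underside.
- ink: Amber glass jar, 44 mm across, 75 mm high, loose bystander between rack and sheet. Origin at the centre of its underside.
- spray: Spray can, 52 mm across, 170 mm high, loose bystander beyond the jar. Origin at the centre of its underside.
Not all that is in view belongs to the job. Leave any green or purple look-alike of the part that bears sample_l_mid alone. What is shaped like the part that bears bracket_t_mid but purple is not meant.

How it is judged:
By the outcome, as a careful person would: the job done as asked, in the order asked, and still so for the second after the job is handed in, with the robot touching nothing.
It also fails if it takes over 67 s, if anything falls off the work surface, if the arm or the gripper's body presses on something with over 40 N, if the wrist force passes 120 N, or if a joint passes its speed limit or range.

### The arm

A 6-joint arm with a two-finger parallel gripper is mounted at the origin on the work surface. World frame = base frame: x ahead of the robot, y to its left, z up, the work surface at z = 0. Lengths are in m, angles in rad, forces in N, time in s.
With the tool pointing down it reaches from about 0.35 to 0.85 m from the base axis. Payload 8.1 kg.
Tool frame: the origin (TCP) lies on the centre line of the jaws, within the pads' length; the fingertips stand robot.finger_overhang ahead of it and the grasp point (between the pads) lies 5 mm behind it (robot.finger_overhang is the distance from the TCP to the fingertips, in m); z points along the fingers, y is the direction in which the jaws open and shut (so a half turn about z gives the same grasp; the last joint's range is limited). The gripper opens to 93 mm and grips with 3 to 60 N. Pads are 15 mm wide; open, the fingers measure 128 mm over their backs; the gripper's body (75 mm by 188 mm) begins 65 mm behind the grasp point.
Start: joints at [-1.249, 0.13, 1.488, -0, 1.523, -0.085], TCP at [0.237, -0.551, 0.233] pointing down, gripper open.
Joint ranges: [-2.96, 2.96], [-0.89, 2.26], [0.02, 2.5], [-1.34, 4.48], [0, 2.73], [-2.66, 2.66]. Speed limits (rad/s): [2.39, 2.39, 2.79, 3.14, 3.14, 3.14].

### API

Orientations are given as a rotation vector (axis times angle).
In Python, from plant import robot gives the robot as it stands. The module is installed in compiled form; this text tells all that it offers.
- The arm moves only by the tool carry_out, never from a script. Its argument "commands" is a list that holds one entry, the list of rows, each a list of 4 numbers: the shift along the tool's x, y, z in cm, then the turn about the tool's z in degrees. In form: [[[tx, ty, tz, roll], ...]]. A call has 1 to 20 rows; each row shifts and turns the commanded pose from where the row before left it, along the tool's axes as they then stand; what a row does not reach is not made up. A row lasts 1/12 s, in which the tool goes at most 41.7 mm and 7.16 degrees, less where a joint would pass 70% of its speed; a pose out of reach is approached as far as the arm can. A call is refused whole if a number of a shift passes 4.17 or a number of a turn 7.16, either way. A call with a gripper value outside its range is refused whole. "claw" is the finger opening in cm, from 0 to 9.3, set as the call begins (left out, the last holds). The fingers move at their own pace and stop on an object; "grip_force" is the grip in N (left out, the last holds). Time passes only in rows, so rows that do not move let the fingers close. It gives the time, the measured TCP pose, the force and the opening at its end, in the units of the state.
- robot.read_state(): the state, without advancing time (a new reading comes with each control period).
- robot.read_camera(name): name is "scene" or "top" or "wrist"; returns the picture (384x512x3 uint8, red, green, blue); there is no depth.
- robot.camera_params(name): a dict with "mtx" (3x3 intrinsics, pixels), "R" (3x3) and "t" (3): a world point X has camera coordinates R X + t. Camera axes: x right, y down, z forward; pixel columns grow to the right and rows downward; lengths in m; the calibration is good to about 2 mm. A picture is of the moment at which its call begins: read the wrist's pose just before it. camera_params takes no time and is no camera call; for the wrist camera it gives the pose at the moment of the call.
- robot.close_job(): hands the job in, once; it reports no verdict.
The state is a dict: "t": time; "q": joint angles; "dq": joint speeds; "joint_torque": joint torques, N m; "tool_pos": TCP position; "orientation": TCP orientation; "force": force on the tool from outside, world axes, zero at the start; "wrist_torque": the same for the moment, N m; "opening": finger opening in m.
Only numpy, scipy, OpenCV 4.12 (cv2) and the standard library are available. Lean on these libraries where they do the work, as an engineer would, in place of code of your own. Each camera call takes 0.05 s, during which the arm holds its last target.

## Working session

There is one attempt and no reset: what is moved stays moved. The work goes in short steps, Python scripts to look and compute and a tool call to move; the robot and the scene stay as the last step left them, time stands still between calls to the robot, and variables do not carry over. Pictures are saved under pics/ and viewed, and the job is handed in when it is done.

Besides the shell and the picture viewer there is one more tool, called after "Emit:" as name(argument=value, ...), one argument or row to a line, values as JSON. carry_out: Moves the arm, as the interface text tells. Its arguments: {"type":"object","properties":{"commands":{"type":"array","items":{"type":"array","items":{"type":"array","items":{"type":"number"}}}},"claw":{"type":"number"},"grip_force":{"type":"number"}},"required":["commands"]}

```bash
mkdir -p pics; ls
python3 - <<'E'
from plant import robot
import cv2,numpy as np
print(robot.finger_overhang)
s=robot.read_state()
for k,v in s.items(): print(k,np.round(v,4))
for n in ["scene","top","wrist"]:
    p=robot.camera_params(n); print(n,np.round(p["mtx"],1).tolist(),np.round(p["R"],4).tolist(),np.round(p["t"],4).tolist(), np.round(-p["R"].T@p["t"],3))
    cv2.imwrite(f"pics/{n}0.png",robot.read_camera(n)[:,:,::-1])
E
```

```text
pics
0.014
t 0.0
q [-1.2494  0.1311  1.4893 -0.      1.523  -0.0854]
dq [-0.0008 -0.0015 -0.0001 -0.0004 -0.0003  0.0007]
joint_torque [ 2.00000e-04 -5.59831e+01 -4.91764e+01  7.68000e-02  3.52000e-02
 -2.00000e-04]
tool_pos [ 0.2372 -0.5505  0.2316]
orientation [-3.0751e+00 -6.3420e-01  3.0000e-04]
force [-0.3826 -0.2241 -1.0021]
wrist_torque [ 0.0093 -0.0272 -0.0108]
opening 0.0928
scene [[447.2, 0.0, 256.8], [0.0, 447.2, 196.4], [0.0, 0.0, 1.0]] [[-0.4467, 0.8947, 0.0055], [0.6746, 0.3408, -0.6549], [-0.5878, -0.2888, -0.7557]] [0.2633, -0.336, 1.7742] [1.387 0.391 1.119]
top [[459.7, 0.0, 256.0], [0.0, 459.7, 189.1], [0.0, 0.0, 1.0]] [[0.0255, -0.9996, 0.0118], [-0.98, -0.0273, -0.1973], [0.1975, -0.0066, -0.9803]] [-0.019, 0.5869, 1.7054] [0.239 0.008 1.788]
wrist [[269.4, 0.0, 258.7], [0.0, 269.4, 195.3], [0.0, 0.0, 1.0]] [[0.3969, -0.9179, -0.0017], [-0.8799, -0.3809, 0.2841], [-0.2614, -0.1113, -0.9588]] [-0.5998, -0.0341, 0.3915] [ 0.31  -0.52   0.384]
```

View pics/scene0.png

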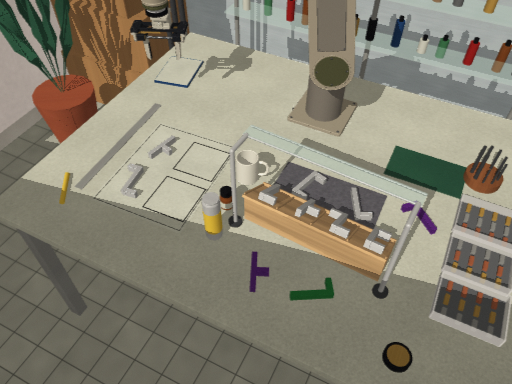

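View pics/top0.png

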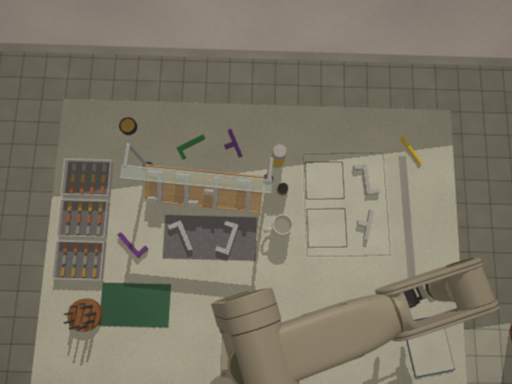

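View pics/wrist0.png

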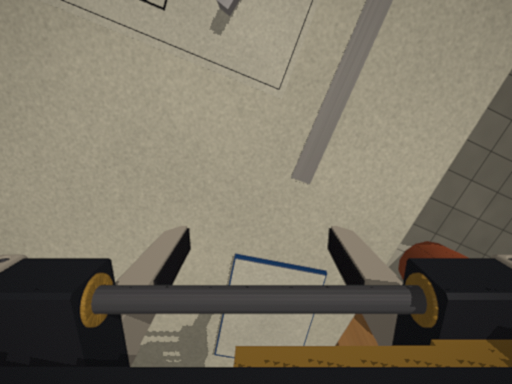

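The top view shows the sheet at about (345,205). There is a Z-like sample at (368,180) and a T-like one at (367,227), with frames at (324,180) and (326,228). The rack is around (205,190), mostly under the glass. I'll zoom in.

Run:
```python
import cv2
a=cv2.imread('pics/top0.png');b=cv2.imread('pics/scene0.png')
cv2.imwrite('pics/c1.png',cv2.resize(a[140:265,110:275],None,fx=4.6,fy=4.6,interpolation=cv2.INTER_CUBIC))
cv2.imwrite('pics/c2.png',cv2.resize(b[150:275,225:410],None,fx=4.2,fy=4.2,interpolation=cv2.INTER_CUBIC))
cv2.imwrite('pics/c3.png',cv2.resize(a[145:265,260:400],None,fx=4.8,fy=4.8,interpolation=cv2.INTER_CUBIC))
```

```text
(no output)
```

View pics/c1.png

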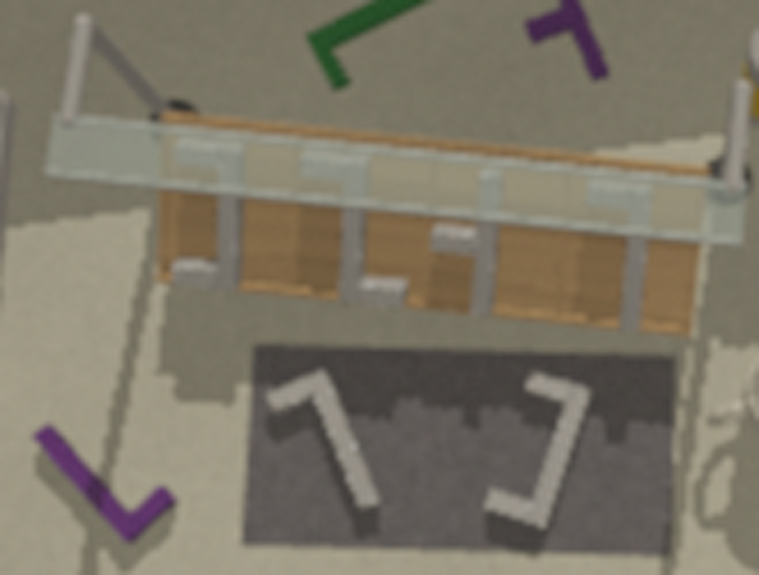

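View pics/c2.png

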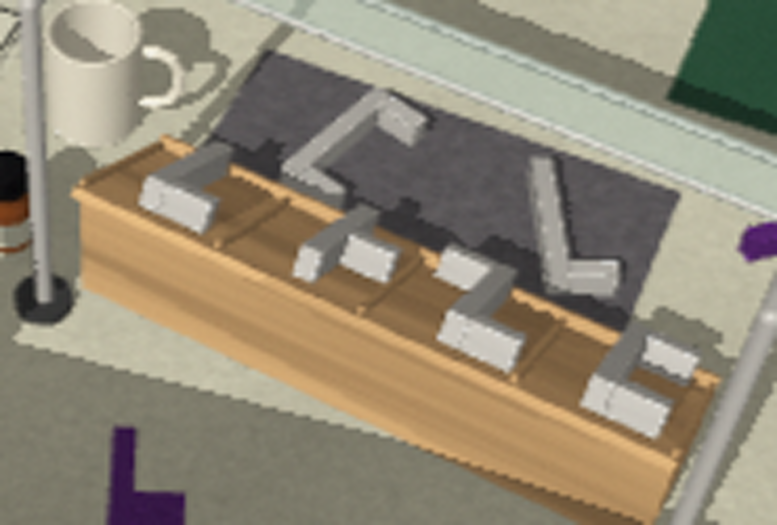

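View pics/c3.png

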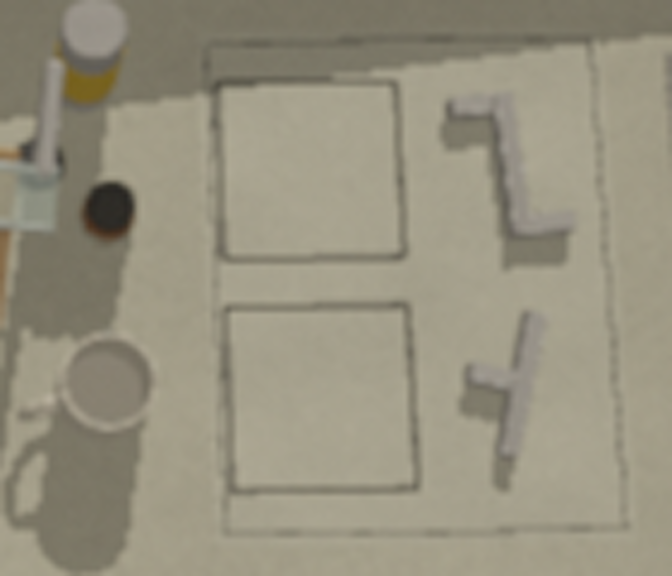

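The wanted shapes are T (nearer frame) and Z (farther frame). In the rack, as the scene view shows it left to right, the order is L, T, Z, U. The moves offer no tilt, so I need to learn how the limits behave. First I'll measure the rack, frames and samples.

```bash
cat > h.py <<'E'
import numpy as np,cv2
from plant import robot
from scipy.spatial.transform import Rotation as Ro
P={n:robot.camera_params(n) for n in("scene","top")}
def ray(n,uv,p=None):
    p=p or P[n]; d=np.linalg.inv(p["mtx"])@np.array([uv[0],uv[1],1.]); return -p["R"].T@p["t"],p["R"].T@d
def onz(n,uv,z,p=None):
    c,d=ray(n,uv,p); return c+d*(z-c[2])/d[2]
def proj(n,X,p=None):
    p=p or P[n]; c=p["mtx"]@(p["R"]@np.asarray(X,float)+p["t"]); return c[:2]/c[2]
E
python3 - <<'E'
from h import *
a=cv2.imread('pics/top0.png');b=cv2.imread('pics/scene0.png')
def crop(im,x0,y0,x1,y1,f,name):
    c=cv2.resize(im[y0:y1,x0:x1],None,fx=f,fy=f,interpolation=cv2.INTER_CUBIC)
    for x in range((x0+9)//10*10,x1,10): cv2.putText(c,str(x),(int((x-x0+.5)*f),8),0,.3,(0,0,255)); cv2.line(c,(int((x-x0+.5)*f),10),(int((x-x0+.5)*f),16),(0,0,255))
    for y in range((y0+9)//10*10,y1,10): cv2.putText(c,str(y),(0,int((y-y0+.5)*f)),0,.3,(0,0,255)); cv2.line(c,(20,int((y-y0+.5)*f)),(26,int((y-y0+.5)*f)),(0,0,255))
    cv2.imwrite(name,c)
crop(a,115,140,195,215,9.9,'pics/d1.png')
crop(a,195,150,280,220,9,'pics/d2.png')
crop(a,300,150,392,260,5.4,'pics/d3.png')
crop(b,235,180,325,245,8.8,'pics/d4.png')
crop(b,310,200,400,275,7.9,'pics/d5.png')
# bracket masks on sheet
hsv=cv2.cvtColor(a,cv2.COLOR_BGR2HSV)
for (u,v) in [(368,180),(367,214),(324,200),(316,228)]: print(u,v,a[v-1:v+2,u-1:u+2].reshape(-1,3).tolist()[::2])
E
```

```text
368 180 [[134, 144, 149], [147, 162, 168], [142, 152, 157], [133, 143, 149], [141, 156, 161]]
367 214 [[140, 160, 164], [110, 123, 128], [125, 143, 148], [138, 157, 162], [106, 116, 121]]
324 200 [[112, 129, 134], [115, 133, 138], [141, 161, 166], [143, 163, 168], [143, 163, 168]]
316 228 [[141, 161, 166], [143, 163, 168], [141, 161, 166], [141, 161, 166], [142, 162, 167]]
```

View pics/d1.png

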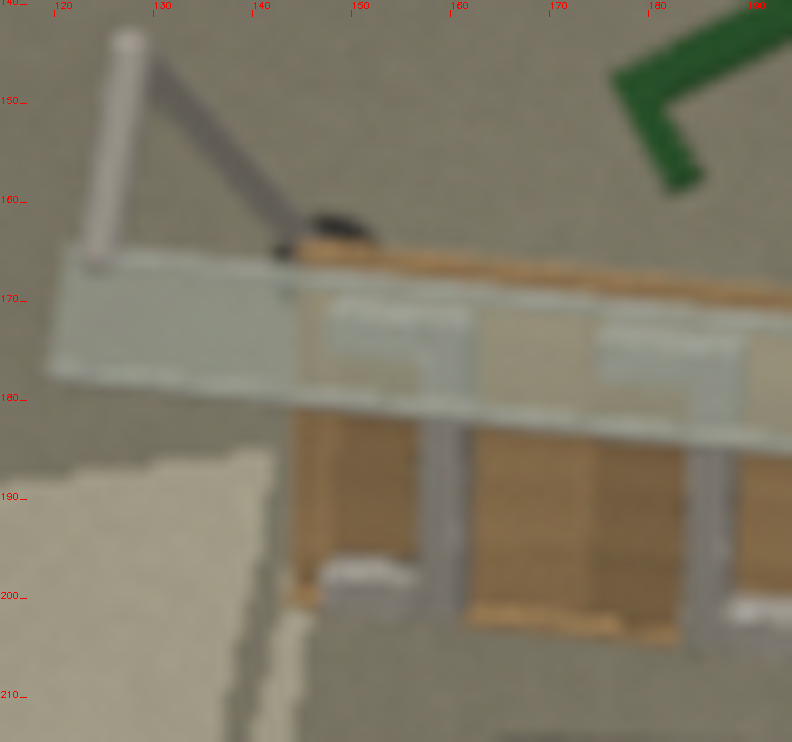

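View pics/d2.png

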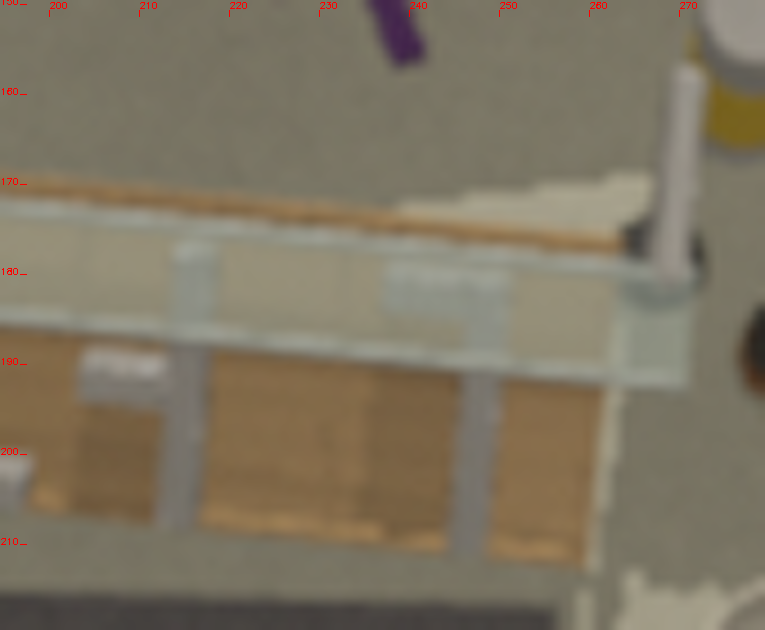

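View pics/d3.png

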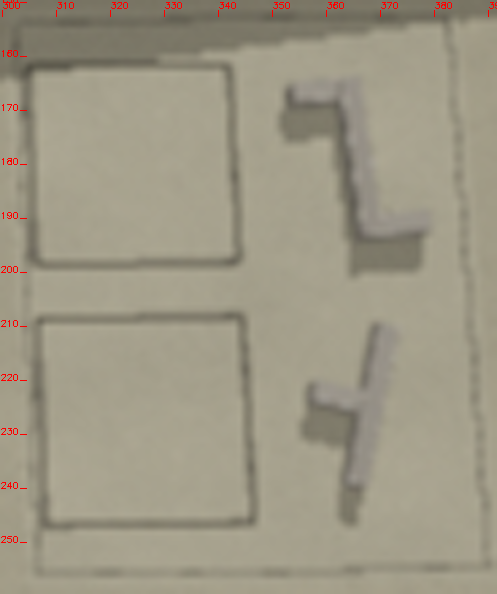

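View pics/d4.png

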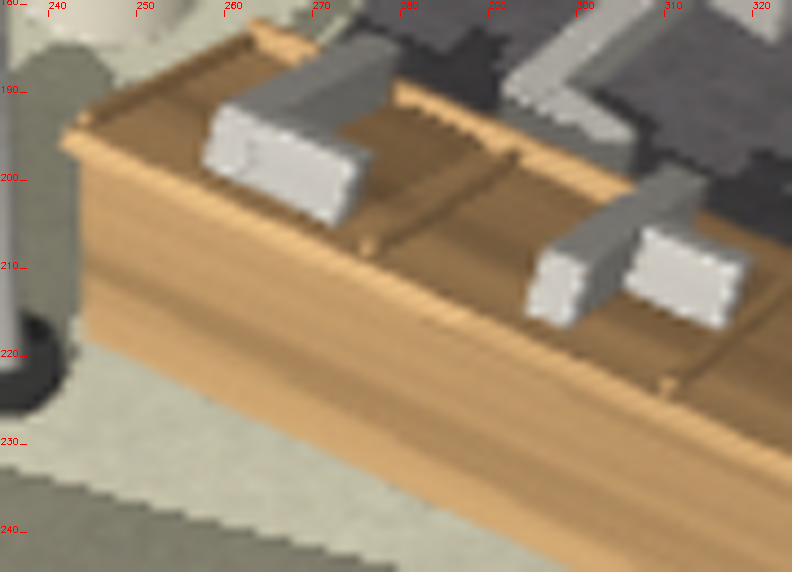

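View pics/d5.png

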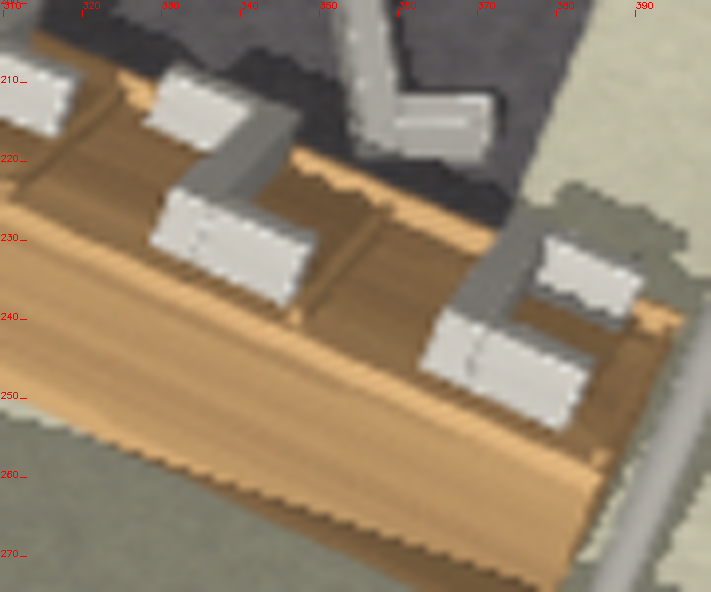

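Run:
```python
from h import *
np.set_printoptions(precision=4,suppress=True)
pc=[onz('top',q,.31) for q in[(119.3,177.5),(120.9,164.2),(271.2,179.5),(270.9,192.3)]]
print('pane',*pc); 
for i in range(4): print(np.linalg.norm(pc[i]-pc[(i+1)%4]))
A=(pc[0]+pc[1])/2;B=(pc[2]+pc[3])/2
yd=(A-B)/np.linalg.norm(A-B);xd=np.array([yd[1],-yd[0],0]);ctr=(A+B)/2
org=ctr+xd*.0075; print('yaw',np.degrees(np.arctan2(-yd[0],yd[1])),'org(pane)',org)
bl,br=onz('top',(144.8,163.7),.121),onz('top',(263.6,175.6),.121)
print('back',bl,br,np.linalg.norm(bl-br),(bl+br)/2-xd*.0628)
for q in[(304.7,162.1),(341.9,161.7),(343.6,197.8),(306.2,198.6),(306.5,208.8),(344.3,208.0),(346.2,246.2),(308,247.1)]: print('fr',onz('top',q,0)[:2])
for q in[(365.6,164.7)]: print(onz('top',q,.024))
s=robot.read_state(); print(Ro.from_rotvec(s['orientation']).as_matrix())
```

```text
pane [0.5627 0.4481 0.31  ] [0.6078 0.4466 0.31  ] [ 0.57  -0.051  0.31 ] [ 0.5271 -0.0508  0.31  ]
0.04513092539919137
0.49898660650684673
0.042975496922843845
0.500142387218524
yaw -4.215052616763311 org(pane) [0.5744 0.1977 0.31  ]
back [0.6595 0.414  0.121 ] [ 0.6265 -0.03    0.121 ] 0.44522420624882536 [0.5803 0.1967 0.121 ]
fr [ 0.715  -0.1967]
fr [ 0.7209 -0.3465]
fr [ 0.5734 -0.3516]
fr [ 0.566  -0.2033]
fr [ 0.5253 -0.2047]
fr [ 0.5325 -0.3539]
fr [ 0.3827 -0.3594]
fr [ 0.3753 -0.211 ]
[ 0.7048 -0.4359  0.024 ]
[[ 0.9184  0.3956 -0.0005]
 [ 0.3956 -0.9184  0.0013]
 [ 0.0001 -0.0014 -1.    ]]
```

Emit:
carry_out(
  commands=[
    [[0,0,-4,-7],[0,0,-4,-7],[0,0,-4,-7],[0,0,-4,-7],[0,0,-2,-7],[0,0,0,-7],[0,0,0,-7],[0,0,0,-7],[0,0,0,-7],[0,0,0,-7],[1.5,3.8,0,0],[1.5,3.8,0,0],[1.5,3.8,0,0],[1.5,3.8,0,0],[1.5,3.8,0,0],[1.5,3.8,0,0],[1.5,3.8,0,0],[1.5,3.8,0,0],[0,0,0,0],[0,0,0,0]],
  ],
)

```text
t: 1.82
tool_pos: [0.536, -0.4119, 0.4109]
orientation: [-2.15, -2.287, -0.0]
force: [-0.4, -0.9, -0.7]
opening: 0.0928
```

```bash
cat >> h.py <<'E'
def st():
    s=robot.read_state(); R=Ro.from_rotvec(s['orientation']).as_matrix()
    print('t',round(s['t'],2),'q',np.round(s['q'],3),'pos',np.round(s['tool_pos'],4),'F',np.round(s['force'],1),'op',round(s['opening'],4)); print(np.round(R,4).tolist(),'tiltdeg',np.round(np.degrees(np.arccos(-R[2,2])),2))
    return s,R
def snap(n,f,fx=1.5):
    p=robot.camera_params(n); im=robot.read_camera(n)[:,:,::-1]; cv2.imwrite(f,im); cv2.imwrite(f[:-4]+'v.png',cv2.resize(im,None,fx=fx,fy=fx,interpolation=cv2.INTER_CUBIC)); np.savez(f[:-4],mtx=p['mtx'],R=p['R'],t=p['t']); return im,p
E
python3 -c "
from h import *
st(); snap('wrist','pics/w1.png')"
```

```text
t 1.82 q [-0.731  0.358  0.903  0.     1.884 -0.793] pos [ 0.536  -0.4119  0.4109] F [-0.4 -0.9 -0.7] op 0.0928
[[-0.0616, 0.9981, -0.0018], [0.9981, 0.0616, 0.0017], [0.0018, -0.0017, -1.0]] tiltdeg 0.14
```

View pics/w1v.png

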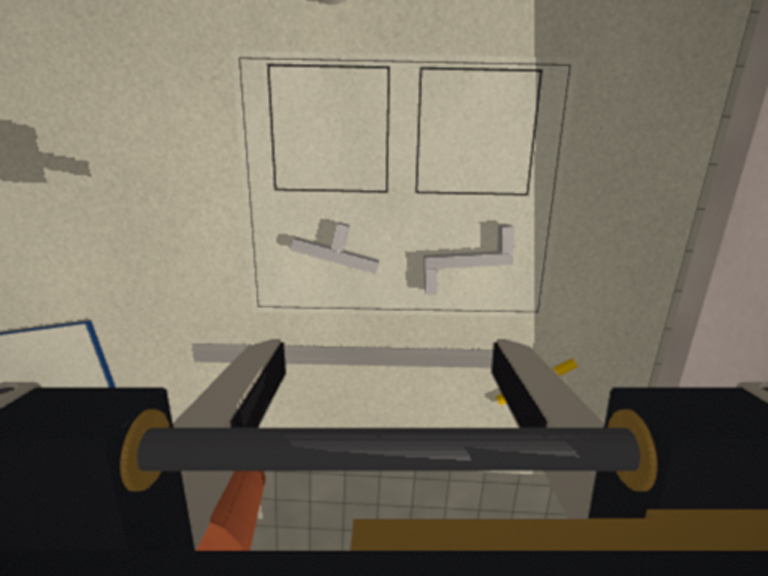

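The wrist view shows frame0 at about (330,128), frame1 at (478,130), T at (335,250) and Z at (468,255), all in 1.5x pixels. I'll measure these with crops.

Run:
```python
import cv2
b=cv2.imread('pics/w1.png')
def crop(im,x0,y0,x1,y1,f,name):
    c=cv2.resize(im[y0:y1,x0:x1],None,fx=f,fy=f,interpolation=cv2.INTER_CUBIC)
    for x in range((x0+9)//10*10,x1,10): cv2.putText(c,str(x),(int((x-x0+.5)*f),8),0,.3,(0,0,255))
    cv2.imwrite(name,c)
crop(b,180,140,260,190,9.5,'pics/e1.png')
crop(b,265,140,350,200,9,'pics/e2.png')
crop(b,160,35,370,135,3.8,'pics/e3.png')
```

```text
(no output)
```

View pics/e1.png

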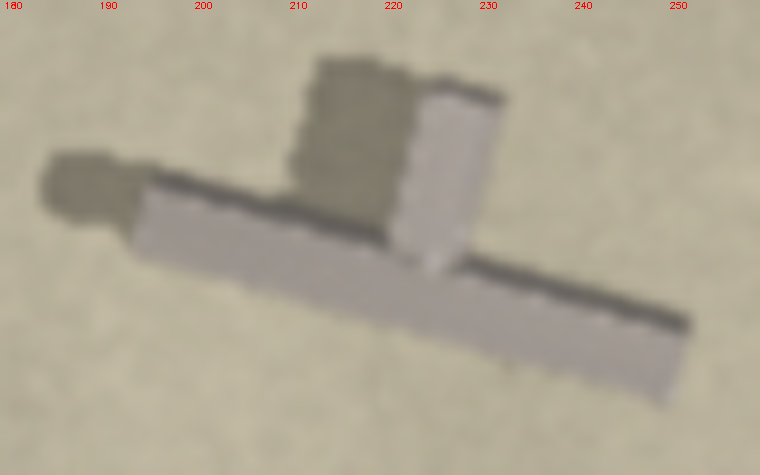

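View pics/e2.png

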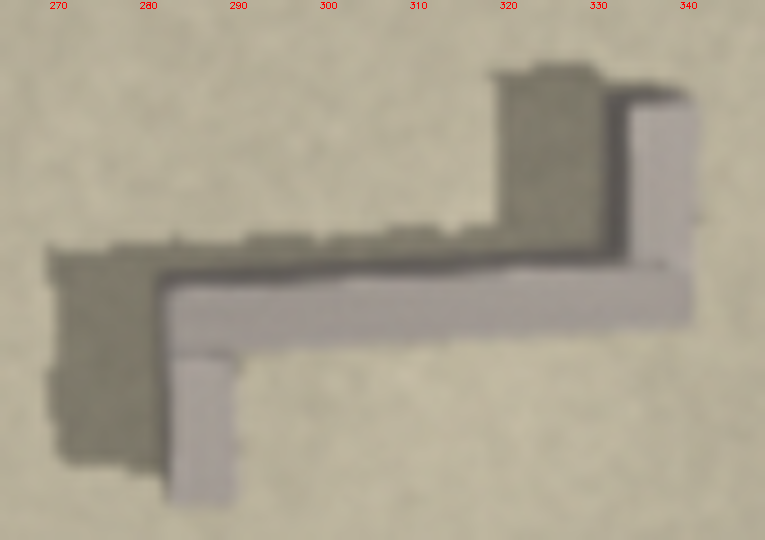

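View pics/e3.png

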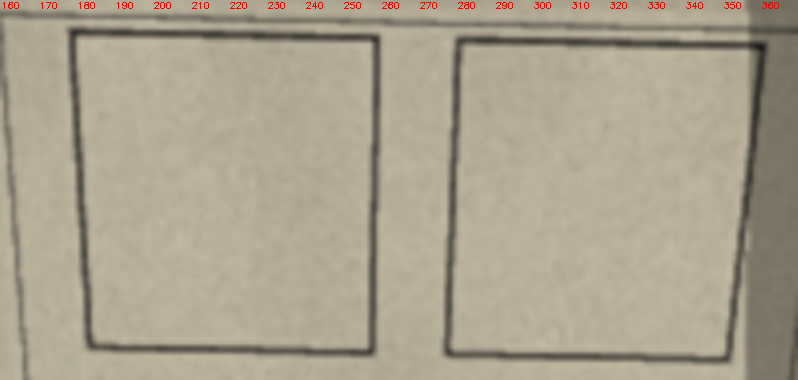

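Run:
```python
from h import *
p=dict(np.load('pics/w1.npz'))
def cv(l,f,x0,y0,z): return np.array([onz('w',(a/f+x0-.5,b/f+y0-.5),z,p)[:2] for a,b in l])
T=cv([(150,188),(135,250),(663,403),(690,333)],9.5,180,140,.024)
Z=cv([(163,288),(168,355),(692,325),(690,268)],9,265,140,.024)
for n,q in(('T',T),('Z',Z)):
    d=(q[3]-q[0]+q[2]-q[1])/2; print(n,np.round(q.mean(0),4),'len',np.linalg.norm(d).round(4),'w',np.linalg.norm(q[0]-q[1]).round(4),np.linalg.norm(q[2]-q[3]).round(4),'yaw',np.degrees(np.arctan2(d[1],d[0])), np.degrees(np.arctan2(*(q[3]-q[0])[::-1])),np.degrees(np.arctan2(*(q[2]-q[1])[::-1])))
for l in([(73,33),(377,38),(372,351),(90,347)],[(458,40),(763,46),(729,358),(447,354)]):
    q=cv(l,3.8,160,35,0); d=q[1]-q[0]+q[2]-q[3]; print('F',np.round(q.mean(0),4),np.degrees(np.arctan2(d[1],d[0])),[np.linalg.norm(q[i]-q[i-1]).round(4) for i in range(4)])
```

```text
T [ 0.4647 -0.4442] len 0.1176 w 0.0139 0.0166 yaw -12.35138966280272 -11.710715221673546 -12.998619254110487
Z [ 0.6465 -0.4397] len 0.1188 w 0.0156 0.0132 yaw 6.41127984097885 5.834260485784719 6.9874425385309955
F [ 0.4512 -0.2839] 2.78084018681645 [np.float64(0.1497), np.float64(0.1496), np.float64(0.1495), np.float64(0.1504)]
F [ 0.6413 -0.2754] 2.698032826957888 [np.float64(0.1502), np.float64(0.1505), np.float64(0.1495), np.float64(0.1508)]
```

T sample yaw is −12.35° and Z sample yaw is +6.4°. Frame centres are (0.451, −0.284) and (0.641, −0.275), and the side lengths agree with 150 mm. Next I turn the jaws to the rack direction, with the camera on the downhill side.

Emit:
carry_out(
  commands=[
    [[0,0,0,-6.9],[0,0,0,-6.9],[0,0,0,-6.9],[0,0,0,-6.9],[0,0,0,-6.9],[0,0,0,-6.9],[0,0,0,-6.9],[0,0,0,-6.9],[0,0,0,-6.9],[0,0,0,-6.9],[0,0,0,-6.9],[0,0,0,-6.6]],
  ],
)

```text
t: 2.87
tool_pos: [0.5323, -0.415, 0.4132]
orientation: [0.109, 3.14, -0.001]
force: [0.7, 0.2, 0.0]
opening: 0.0932
```

Emit:
carry_out(
  commands=[
    [[-1.4,3.85,0,0],[-1.4,3.85,0,0],[-1.4,3.85,0,0],[-1.4,3.85,0,0],[-1.4,3.85,0,0],[-1.4,3.85,0,0],[-1.4,3.85,0,0],[-1.4,3.85,0,0],[-1.4,3.85,0,0],[-1.4,3.85,0,0],[-1.4,3.85,0,0],[-2,0,0,0],[-2,0,0,0],[-2,0,0,0],[-2,0,0,0]],
  ],
)

```text
t: 4.12
tool_pos: [0.7943, -0.0099, 0.4136]
orientation: [0.118, 3.139, -0.001]
force: [0.6, 0.1, 0.9]
opening: 0.093
```

```bash
python3 -c "
from h import *
st()"
```

```text
t 4.12 q [-0.077  0.864  0.191 -0.     2.086 -1.573] pos [ 0.7943 -0.0099  0.4136] F [0.6 0.1 0.9] op 0.093
[[-0.9972, 0.0748, 0.0004], [0.0748, 0.9972, -0.0005], [-0.0004, -0.0004, -1.0]] tiltdeg 0.03
```

Emit:
carry_out(
  commands=[
    [[-2,0,0,0],[-2,0,0,0],[-2,0,0,0],[-2,0,0,0]],
  ],
)

```text
t: 4.45
tool_pos: [0.8322, -0.015, 0.3924]
orientation: [0.116, 3.093, 0.001]
force: [0.3, 0.0, 1.3]
opening: 0.093
```

```bash
python3 -c "
from h import *
st()"
```

```text
t 4.45 q [-0.081  0.997  0.023  0.003  2.075 -1.575] pos [ 0.8322 -0.015   0.3924] F [0.3 0.  1.3] op 0.093
[[-0.9961, 0.0746, 0.0465], [0.0747, 0.9972, -0.0011], [-0.0465, 0.0024, -0.9989]] tiltdeg 2.67
```

The reach limit does tilt the tool outward. I'll keep pushing to see whether the tilt builds up and then holds.

Emit:
carry_out(
  commands=[
    [[-4,0,0,0],[-4,0,0,0],[-4,0,0,0],[-4,0,0,0],[-4,0,0,0],[-4,0,0,0]],
  ],
)

```text
t: 4.95
tool_pos: [0.9176, -0.028, 0.3495]
orientation: [0.108, 2.925, 0.003]
force: [-0.1, -0.2, -0.3]
opening: 0.0928
```

```bash
python3 -c "
from h import *
st()"
```

```text
t 4.95 q [-0.092  1.059  0.022  0.014  1.846 -1.583] pos [ 0.9176 -0.028   0.3495] F [-0.1 -0.2 -0.3] op 0.0928
[[-0.9745, 0.0727, 0.2124], [0.0732, 0.9973, -0.0056], [-0.2123, 0.0101, -0.9772]] tiltdeg 12.27
```

Emit:
carry_out(
  commands=[
    [[4,0,0,0],[4,0,0,0]],
  ],
)

```text
t: 5.12
tool_pos: [0.8951, -0.0268, 0.3411]
orientation: [0.109, 2.932, 0.004]
force: [0.1, -0.3, 1.1]
opening: 0.0931
```

```bash
python3 -c "
from h import *
st()"
```

```text
t 5.12 q [-0.093  0.859  0.351  0.014  1.725 -1.586] pos [ 0.8951 -0.0268  0.3411] F [ 0.1 -0.3  1.1] op 0.0931
[[-0.9759, 0.0732, 0.2058], [0.0737, 0.9973, -0.0051], [-0.2056, 0.0102, -0.9786]] tiltdeg 11.88
```

Emit:
carry_out(
  commands=[
    [[-4,0,-1.5,0],[-4,0,-1.5,0],[-4,0,-1.5,0],[-4,0,-1.5,0],[-4,0,-1.5,0],[-4,0,-1.5,0]],
  ],
)

```text
t: 5.62
tool_pos: [0.9457, -0.0362, 0.4144]
orientation: [0.102, 2.774, 0.004]
force: [0.4, -0.3, -0.0]
opening: 0.0933
```

```bash
python3 -c "
from h import *
st()"
```

```text
t 5.62 q [-0.102  1.     0.022  0.027  1.755 -1.59 ] pos [ 0.9457 -0.0362  0.4144] F [ 0.4 -0.3 -0. ] op 0.0933
[[-0.9312, 0.0706, 0.3575], [0.0716, 0.9974, -0.0105], [-0.3573, 0.0158, -0.9339]] tiltdeg 20.96
```

Emit:
carry_out(
  commands=[
    [[-4,0,-1.5,0],[-4,0,-1.5,0],[-4,0,-1.5,0],[-4,0,-1.5,0]],
  ],
)

```text
t: 5.95
tool_pos: [0.9627, -0.0419, 0.4666]
orientation: [0.098, 2.662, 0.004]
force: [0.5, 0.1, 0.3]
opening: 0.0929
```

```bash
python3 -c "
from h import *
st()"
```

```text
t 5.95 q [-0.11   0.955  0.022  0.037  1.687 -1.594] pos [ 0.9627 -0.0419  0.4666] F [0.5 0.1 0.3] op 0.0929
[[-0.8853, 0.0689, 0.4598], [0.0701, 0.9974, -0.0145], [-0.4596, 0.0194, -0.8879]] tiltdeg 27.39
```

Emit:
carry_out(
  commands=[
    [[-4,0,-1.5,0],[0,0,0,0]],
  ],
)

```text
t: 6.12
tool_pos: [0.9652, -0.0435, 0.4845]
orientation: [0.097, 2.63, 0.003]
force: [-0.5, -0.4, 0.1]
opening: 0.0929
```

```bash
cat >> h.py <<'E'
def plan(wps,R=None,pos=None,step=.038):
    s=robot.read_state(); R=Ro.from_rotvec(s['orientation']).as_matrix() if R is None else R
    p=np.array(s['tool_pos']) if pos is None else np.array(pos)
    for w in wps:
        d=R.T@(np.array(w)-p)*100; n=max(1,int(np.ceil(np.linalg.norm(d)/100/step))); print(w,'tot',np.round(d,2),'n',n,'row',np.round(d/n,2)); p=np.array(w)
E
python3 -c "
from h import *
st()
plan([(.70,0.05,.45),(.42,.15,.42),(.42,.16,.28),(.485,.16,.235)])"
```

```text
t 6.12 q [-0.113  0.94   0.022  0.039  1.671 -1.595] pos [ 0.9652 -0.0435  0.4845] F [-0.5 -0.4  0.1] op 0.0929
[[-0.8704, 0.0688, 0.4876], [0.0698, 0.9974, -0.0161], [-0.4874, 0.02, -0.8729]] tiltdeg 29.2
(0.7, 0.05, 0.45) tot [ 25.42   7.43 -10.07] n 8 row [ 3.18  0.93 -1.26]
(0.42, 0.15, 0.42) tot [ 26.53   7.99 -11.19] n 8 row [ 3.32  1.   -1.4 ]
(0.42, 0.16, 0.28) tot [ 6.89  0.72 12.21] n 4 row [1.72 0.18 3.05]
(0.485, 0.16, 0.235) tot [-3.46  0.36  7.1 ] n 3 row [-1.15  0.12  2.37]
```

Emit:
carry_out(
  commands=[
    [[3.2,0.9,-1.3,0],[3.2,0.9,-1.3,0],[3.2,0.9,-1.3,0],[3.2,0.9,-1.3,0],[3.2,0.9,-1.3,0],[3.2,0.9,-1.3,0],[3.2,0.9,-1.3,0],[3.2,0.9,-1.3,0],[3.3,1,-1.4,0],[3.3,1,-1.4,0],[3.3,1,-1.4,0],[3.3,1,-1.4,0],[3.3,1,-1.4,0],[3.3,1,-1.4,0],[3.3,1,-1.4,0],[3.3,1,-1.4,0]],
  ],
)

```text
t: 7.45
tool_pos: [0.476, 0.1302, 0.4346]
orientation: [0.099, 2.635, 0.005]
force: [-0.4, 1.5, 0.4]
opening: 0.0928
```

```bash
python3 -c "
from h import *
st()
plan([(.42,.16,.28),(.485,.16,.235)])"
```

```text
t 7.45 q [ 0.268 -0.621  1.837 -0.144  1.441 -1.245] pos [0.476  0.1302 0.4346] F [-0.4  1.5  0.4] op 0.0928
[[-0.8728, 0.0695, 0.4831], [0.0712, 0.9974, -0.0148], [-0.4828, 0.0215, -0.8754]] tiltdeg 28.9
(0.42, 0.16, 0.28) tot [12.57  2.25 10.78] n 5 row [2.51 0.45 2.16]
(0.485, 0.16, 0.235) tot [-3.5   0.35  7.08] n 3 row [-1.17  0.12  2.36]
```

Emit:
carry_out(
  commands=[
    [[2.3,0.5,2.2,0],[2.3,0.5,2.2,0],[2.3,0.5,2.2,0],[2.3,0.5,2.2,0],[2.3,0.5,2.2,0],[0,0,0,0]],
  ],
)

```text
t: 7.95
tool_pos: [0.4279, 0.1613, 0.2744]
orientation: [0.095, 2.647, -0.0]
force: [-0.6, -0.7, -1.2]
opening: 0.0928
```

```bash
python3 -c "
from h import *
st(); snap('wrist','pics/w2.png')
plan([(.42,.16,.28),(.485,.16,.235)])"
```

```text
t 7.95 q [ 0.411 -0.763  2.205 -0.217  1.256 -1.067] pos [0.4279 0.1613 0.2744] F [-0.6 -0.7 -1.2] op 0.0928
[[-0.8787, 0.0678, 0.4725], [0.0676, 0.9976, -0.0173], [-0.4725, 0.0167, -0.8812]] tiltdeg 28.22
(0.42, 0.16, 0.28) tot [ 0.81 -0.2  -0.54] n 1 row [ 0.81 -0.2  -0.54]
(0.485, 0.16, 0.235) tot [-3.55  0.35  7.06] n 3 row [-1.18  0.12  2.35]
```

View pics/w2v.png

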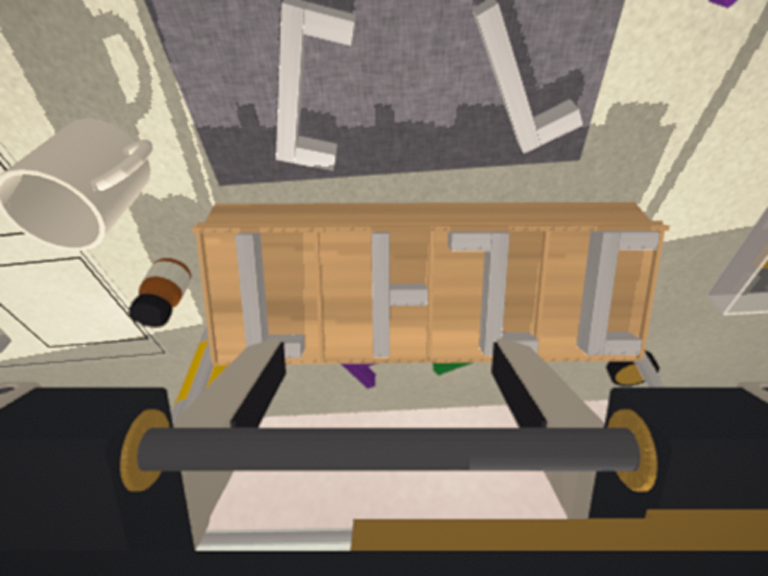

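The wrist view along the slope shows L, T, Z and U in the bays at about x = 250, 380, 495 and 600 (1.5x pixels). T is in the second bay and Z in the third. I'll crop closer and measure on the slope plane.

Run:
```python
import cv2
b=cv2.imread('pics/w2.png')
c=cv2.resize(b[130:250,205:295],None,fx=5,fy=5,interpolation=cv2.INTER_CUBIC);cv2.imwrite('pics/f1.png',c)
c=cv2.resize(b[130:250,285:370],None,fx=5,fy=5,interpolation=cv2.INTER_CUBIC);cv2.imwrite('pics/f2.png',c)
c=cv2.resize(b[125:250,120:450],None,fx=2.4,fy=2.4,interpolation=cv2.INTER_CUBIC);cv2.imwrite('pics/f3.png',c)
```

```text
(no output)
```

View pics/f1.png

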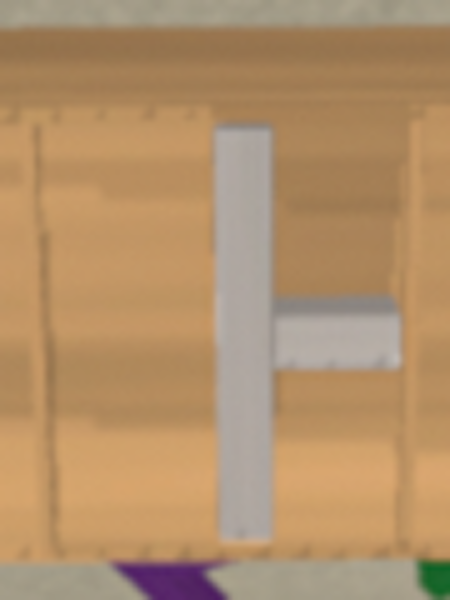

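View pics/f2.png

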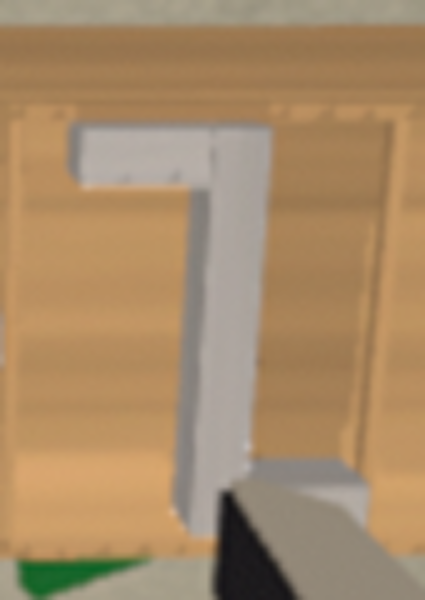

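View pics/f3.png

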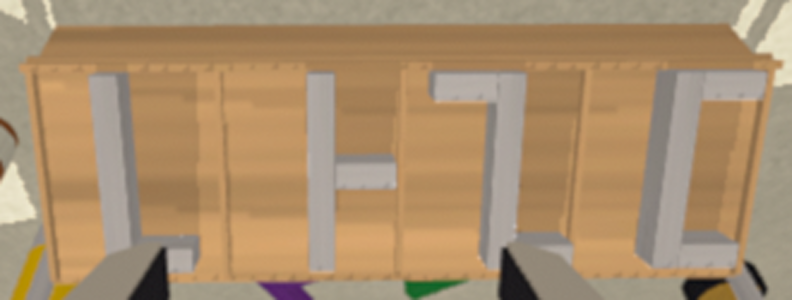

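```bash
cat >> h.py <<'E'
yaw=np.radians(-4.2); ORG=np.array([.577,.197,0.])
XD=np.array([np.cos(yaw),np.sin(yaw),0]);YD=np.array([-np.sin(yaw),np.cos(yaw),0]);ZD=np.array([0,0,1.])
U=XD*np.cos(np.pi/6)+ZD*.5; N=-XD*.5+ZD*np.cos(np.pi/6); S0=ORG+ZD*.085
def onslope(uv,h,p):
    c,d=ray('w',uv,p); X=c+d*(((S0+N*h-c)@N)/(d@N)); return np.array([(X-S0)@U,(X-S0)@YD])*1000
def slp(u,v,h): return S0+U*u+YD*v+N*h
E
python3 - <<'E'
from h import *
np.set_printoptions(precision=1,suppress=True)
p=dict(np.load('pics/w2.npz'))
f=lambda l,k,x0,y0,h:[onslope((a/k+x0-.5,b/k+y0-.5),h,p) for a,b in l]
print('T',*f([(215,126),(272,126),(219,541),(272,539),(400,315),(400,368)],5,205,130,.024))
print('Z',*f([(80,126),(80,185),(271,127),(212,190),(193,535),(247,480)],5,285,130,.024))
print('ribs tops',*f([(220,70),(228,272),(404,68),(400,272),(585,70),(572,260)],2.4,120,125,.006))
print('lip corners',*f([(27,65),(778,62)],2.4,120,125,.010))
print('back corners',*f([(52,278),(745,270)],2.4,120,125,.0))
E
```

```text
T [-66.3 -58.1] [-66.3 -42.6] [ 55.1 -58.5] [ 54.6 -42.9] [-13.1  -6.6] [ 2.5 -6.3]
Z [-66.   14.1] [-49.9  14.7] [-65.5  66.4] [-48.3  51.3] [54.3 52. ] [37.2 66.8]
ribs tops [ -66.1 -110. ] [  62.7 -110.9] [-66.8  -1. ] [63.8 -0.3] [-65.1 107.3] [ 56.6 110.6]
lip corners [ -69.9 -220.9] [-69.7 220.3]
back corners [  68.3 -226.1] [ 67.4 229. ]
```

The fit agrees with the given sizes: T is 121×15.6 mm, the ribs are at −110, 0 and +110, and the width is 446. I'll grip T across the arm tip and the spine back, through its centre of mass, with the tips above the 6 mm ribs.

Run:
```python
from h import *
s,R=st()
G=slp(-.0055,-.0324,.023); print(G, 'angle to normal',np.degrees(np.arccos(-R[:,2]@N)))
plan([G-.10*R[:,2],G-.03*R[:,2],G])
```

```text
t 8.0 q [ 0.41  -0.762  2.198 -0.217  1.257 -1.069] pos [0.4298 0.1614 0.2792] F [0.4 0.7 0.4] op 0.0931
[[-0.8763, 0.0673, 0.4771], [0.0678, 0.9976, -0.016], [-0.477, 0.0183, -0.8787]] tiltdeg 28.51
[0.55840762 0.16587809 0.10216858] angle to normal 1.855504173763218
[0.5106971  0.16748199 0.19003857] tot [-2.79  0.99 11.68] n 4 row [-0.7   0.25  2.92]
[0.54409446 0.16635926 0.12852958] tot [-0. -0.  7.] n 2 row [-0.  -0.   3.5]
[0.55840762 0.16587809 0.10216858] tot [0. 0. 3.] n 1 row [0. 0. 3.]
```

Emit:
carry_out(
  commands=[
    [[-0.7,0.25,2.9,0],[-0.7,0.25,2.9,0],[-0.7,0.25,2.9,0],[-0.7,0.25,2.9,0],[0,0,2,0],[0,0,2,0],[0,0,2,0],[0,0,0,0],[0,0,0,0]],
  ],
  claw=6.8,
  grip_force=30,
)

```text
t: 8.75
tool_pos: [0.5432, 0.1663, 0.1437]
orientation: [0.099, 2.636, 0.003]
force: [0.5, 1.1, 0.9]
opening: 0.068
```

Run:
```python
from h import *
s,R=st(); snap('wrist','pics/w3.png')
G=slp(-.0055,-.0324,.023); print('angle to normal',np.degrees(np.arccos(-R[:,2]@N)))
plan([G])
```

```text
t 8.75 q [ 0.311 -0.314  2.155 -0.221  0.834 -1.075] pos [0.5432 0.1663 0.1437] F [0.5 1.1 0.9] op 0.068
[[-0.8733, 0.0699, 0.4822], [0.0711, 0.9973, -0.0157], [-0.482, 0.0206, -0.8759]] tiltdeg 28.84
angle to normal 1.6283412421528933
[0.55840762 0.16587809 0.10216858] tot [ 0.72 -0.06  4.44] n 2 row [ 0.36 -0.03  2.22]
```

View pics/w3v.png

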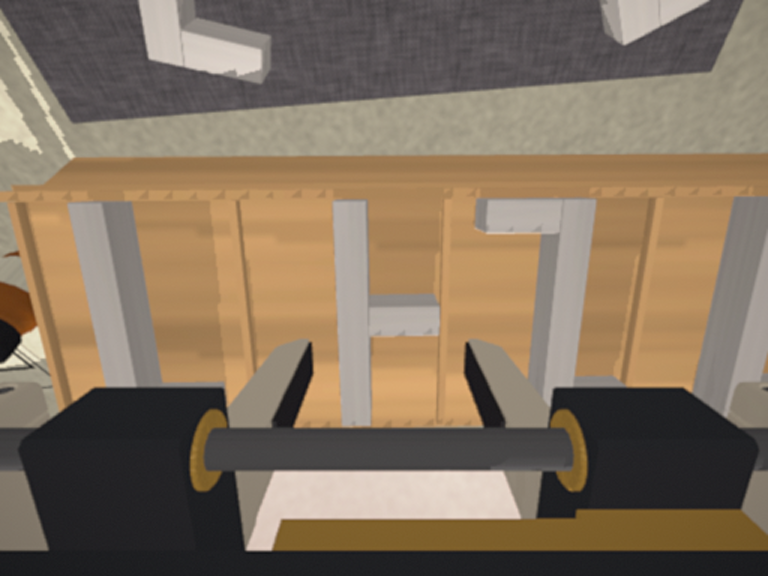

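The open fingers, at x≈300 and 475, straddle T, which spans 335 to 438. Descending.

Emit:
carry_out(
  commands=[
    [[0.2,0,1.2,0],[0.2,0,1.2,0],[0.2,0,1.1,0],[0.1,0,0.9,0],[0,0,0,0],[0,0,0,0]],
  ],
)

```text
t: 9.3
tool_pos: [0.557, 0.1666, 0.101]
orientation: [0.098, 2.636, 0.004]
force: [0.4, -0.5, -0.0]
opening: 0.0682
```

Run:
```python
from h import *
s,R=st(); snap('wrist','pics/w4.png')
d=np.array(s['tool_pos'])-S0; print('slope uvh',d@U,d@YD,d@N)
G=slp(-.0055,-.0324,.023); plan([G])
```

```text
t 9.3 q [ 0.301 -0.21   2.155 -0.238  0.731 -1.056] pos [0.557  0.1666 0.101 ] F [ 0.4 -0.5 -0. ] op 0.0682
[[-0.8733, 0.0689, 0.4822], [0.0704, 0.9974, -0.015], [-0.482, 0.0208, -0.8759]] tiltdeg 28.85
slope uvh -0.0072944407140052535 -0.0317817775183213 0.02271269202110806
[0.55840762 0.16587809 0.10216858] tot [-0.16 -0.07 -0.01] n 1 row [-0.16 -0.07 -0.01]
```

View pics/w4v.png

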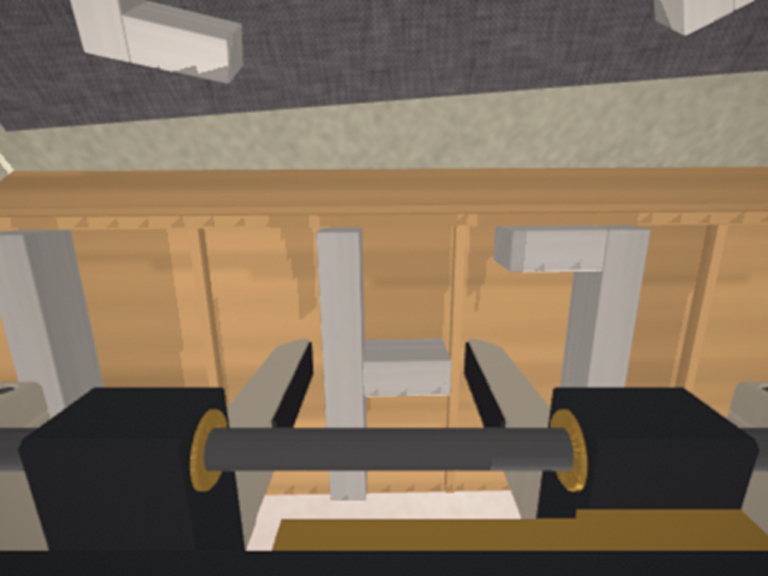

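Emit:
carry_out(
  commands=[
    [[-0.15,-0.15,0.05,0],[0,0,0,0]],
  ],
)

```text
t: 9.52
tool_pos: [0.5586, 0.165, 0.1014]
orientation: [0.098, 2.636, 0.004]
force: [0.2, -0.2, 0.1]
opening: 0.068
```

Emit:
carry_out(
  commands=[
    [[0,0,0,0],[0,0,0,0],[0,0,0,0],[0,0,0,0],[0,0,0,0]],
  ],
  claw=3,
  grip_force=35,
)

```text
t: 9.93
tool_pos: [0.5588, 0.1658, 0.1016]
orientation: [0.098, 2.635, 0.006]
force: [-2.5, 4.1, 4.8]
opening: 0.0517
```

The opening is 51.7 mm, which matches T's 52 mm span. Lifting along the slope normal, then backing out from under the glass.

Emit:
carry_out(
  commands=[
    [[0,0,-1,0],[0,0,-1,0],[0,0,-1.5,0],[0,0,-2,0],[1,0,-2,0],[1,0,-2,0],[1,0,-2,0],[1,0,-2,0],[0,0,0,0]],
  ],
)

```text
t: 10.68
tool_pos: [0.4568, 0.1703, 0.2016]
orientation: [0.098, 2.635, 0.006]
force: [1.2, -0.3, -1.5]
opening: 0.0518
```

Run:
```python
from h import *
s,R=st(); snap('wrist','pics/w5.png')
plan([(.42,.15,.27)])
```

```text
t 10.68 q [ 0.402 -0.644  2.273 -0.234  1.06  -1.027] pos [0.4568 0.1703 0.2016] F [ 1.2 -0.3 -1.5] op 0.0518
[[-0.8728, 0.0683, 0.4832], [0.0705, 0.9974, -0.0138], [-0.4829, 0.022, -0.8754]] tiltdeg 28.91
(0.42, 0.15, 0.27) tot [-0.2  -2.13 -7.86] n 3 row [-0.07 -0.71 -2.62]
```

View pics/w5v.png

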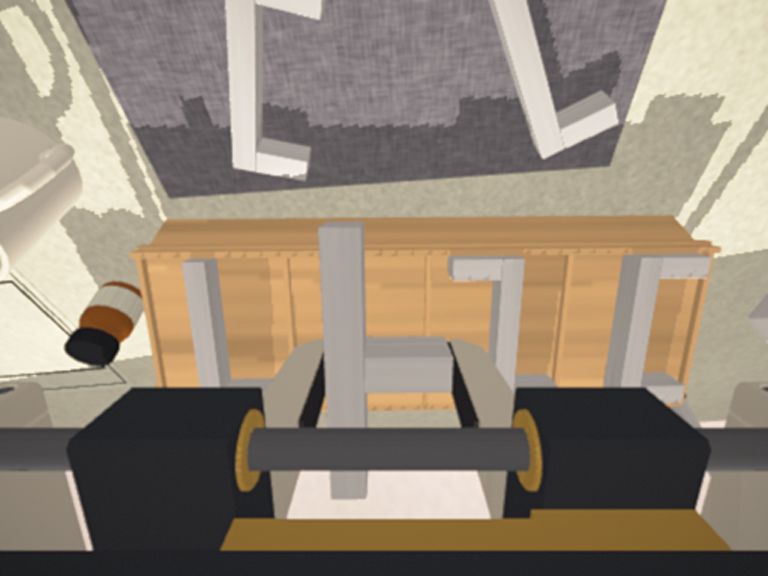

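T is held and clear of the rack, spine at x≈345 and arm at about (408,370). To untilt, I'll push inward at the near reach limit with the arm plane lined up with the tilt.

Run:
```python
from h import *
s,R=st()
plan([(.42,.03,.30)])
plan([(.38,.03,.30)],pos=(.42,.03,.3))
```

```text
t 10.73 q [ 0.401 -0.641  2.272 -0.234  1.056 -1.028] pos [0.4577 0.1703 0.2007] F [ 0.8  0.9 -1.9] op 0.0516
[[-0.8727, 0.0679, 0.4836], [0.07, 0.9975, -0.0137], [-0.4833, 0.0219, -0.8752]] tiltdeg 28.93
(0.42, 0.03, 0.3) tot [ -2.49 -14.03 -10.32] n 5 row [-0.5  -2.81 -2.06]
(0.38, 0.03, 0.3) tot [ 3.49 -0.27 -1.93] n 2 row [ 1.75 -0.14 -0.97]
```

Emit:
carry_out(
  commands=[
    [[-0.4,-2,-2,0],[-0.4,-2,-2,0],[-0.4,-2,-2,0],[-0.4,-2,-2,0],[-0.4,-2,-2,0],[-0.4,-2,0,0],[-0.4,-2,0,0],[3.5,-0.3,-1.9,0],[3.5,-0.3,-1.9,0]],
  ],
)

```text
t: 11.48
tool_pos: [0.4144, 0.0416, 0.3072]
orientation: [0.115, 2.708, -0.023]
force: [-0.2, 0.5, -1.6]
opening: 0.0519
```

Run:
```python
from h import *
s,R=st()
```

```text
t 11.48 q [ 0.01  -0.889  2.193 -0.039  1.408 -1.478] pos [0.4144 0.0416 0.3072] F [-0.2  0.5 -1.6] op 0.0519
[[-0.905, 0.0846, 0.4169], [0.0775, 0.9964, -0.034], [-0.4183, 0.0016, -0.9083]] tiltdeg 24.73
```

It works: the tilt is falling, now 24.7°. I'll keep pushing.

Emit:
carry_out(
  commands=[
    [[3.6,-0.3,-1.2,0],[3.6,-0.3,-1.2,0],[3.6,-0.3,-1.2,0],[3.6,-0.3,-1,0],[3.6,-0.3,-1,0],[3.6,-0.3,-1,0]],
  ],
)

```text
t: 11.98
tool_pos: [0.3304, 0.1002, 0.3192]
orientation: [0.134, 2.844, -0.109]
force: [0.3, 0.1, -1.8]
opening: 0.0518
```

Run:
```python
from h import *
s,R=st()
```

```text
t 11.98 q [ 0.331 -0.89   2.14  -0.177  1.644 -1.181] pos [0.3304 0.1002 0.3192] F [ 0.3  0.1 -1.8] op 0.0518
[[-0.9534, 0.1026, 0.2838], [0.0806, 0.9928, -0.0883], [-0.2908, -0.0613, -0.9548]] tiltdeg 17.29
```

Run:
```python
from h import *
s,R=st()
plan([(.37,-.06,.29)])
print('push',np.round(R.T@np.array([-.987,.16,0])*4,2))
```

```text
t 11.98 q [ 0.331 -0.89   2.14  -0.177  1.644 -1.181] pos [0.3304 0.1002 0.3192] F [ 0.3  0.1 -1.8] op 0.0518
[[-0.9534, 0.1026, 0.2838], [0.0806, 0.9928, -0.0883], [-0.2908, -0.0613, -0.9548]] tiltdeg 17.29
(0.37, -0.06, 0.29) tot [ -4.21 -15.32   5.33] n 5 row [-0.84 -3.06  1.07]
push [ 3.82  0.23 -1.18]
```

Emit:
carry_out(
  commands=[
    [[-1.2,-2.5,1,0],[-1.2,-2.5,1,0],[-1,-2.5,1,0],[-0.6,-2.5,1,0],[0,-2.5,0.5,0],[0,-2.5,0.5,0],[3.8,0.2,-1.2,0],[3.8,0.2,-1.2,0]],
  ],
)

```text
t: 12.65
tool_pos: [0.3459, -0.0496, 0.3036]
orientation: [0.147, 2.905, -0.107]
force: [0.3, -0.0, -1.9]
opening: 0.0516
```

Run:
```python
from h import *
s,R=st()
p=s['tool_pos'].copy();p=np.array(p);p[2]=0;print('push',np.round(R.T@(-p/np.linalg.norm(p))*4,2))
```

```text
t 12.65 q [-0.266 -0.889  2.158 -0.022  1.632 -1.74 ] pos [ 0.3459 -0.0496  0.3036] F [ 0.3 -0.  -1.9] op 0.0516
[[-0.9685, 0.1079, 0.2244], [0.091, 0.9923, -0.0842], [-0.2318, -0.0611, -0.9708]] tiltdeg 13.87
push [ 3.89  0.14 -0.94]
```

Emit:
carry_out(
  commands=[
    [[3.9,0.1,-0.9,0],[3.9,0.1,-0.9,0],[3.9,0.1,-0.9,0],[3.9,0.1,-0.9,0]],
  ],
)

```text
t: 12.98
tool_pos: [0.298, -0.0302, 0.3354]
orientation: [0.151, 3.016, -0.112]
force: [0.1, 0.4, -2.0]
opening: 0.0519
```

Run:
```python
from h import *
s,R=st()
p=s['tool_pos'].copy();p=np.array(p);p[2]=0;print('push',np.round(R.T@(-p/np.linalg.norm(p))*4,2))
```

```text
t 12.98 q [-0.206 -0.89   2.087 -0.056  1.815 -1.694] pos [ 0.298  -0.0302  0.3354] F [ 0.1  0.4 -2. ] op 0.0519
[[-0.9879, 0.1036, 0.1151], [0.0948, 0.9923, -0.0795], [-0.1225, -0.0677, -0.9902]] tiltdeg 8.04
push [ 3.97 -0.01 -0.49]
```

Run:
```python
from h import *
s,R=st()
plan([(.31,-.16,.31)],step=.03)
p=np.array([.31,-.16,0]);print('push',np.round(R.T@(-p/np.linalg.norm(p))*4,2))
```

```text
t 12.98 q [-0.206 -0.89   2.087 -0.056  1.815 -1.694] pos [ 0.298  -0.0302  0.3354] F [ 0.1  0.4 -2. ] op 0.0519
[[-0.9879, 0.1036, 0.1151], [0.0948, 0.9923, -0.0795], [-0.1225, -0.0677, -0.9902]] tiltdeg 8.04
(0.31, -0.16, 0.31) tot [ -2.11 -12.58   3.69] n 5 row [-0.42 -2.52  0.74]
push [ 3.69  1.45 -0.56]
```

Emit:
carry_out(
  commands=[
    [[-0.6,-2.5,0.8,0],[-0.6,-2.5,0.8,0],[-0.5,-2.5,0.7,0],[-0.4,-2.5,0.7,0],[0,-2.5,0.7,0],[3.7,1.4,-0.5,0],[3.7,1.4,-0.5,0],[3.7,1.4,-0.5,0]],
  ],
)

```text
t: 13.65
tool_pos: [0.2549, -0.1311, 0.3221]
orientation: [0.157, 3.073, -0.074]
force: [0.4, -0.7, -2.1]
opening: 0.0518
```

Run:
```python
from h import *
s,R=st()
p=s['tool_pos'].copy();p=np.array(p);p[2]=0;print('push',np.round(R.T@(-p/np.linalg.norm(p))*4,2))
```

```text
t 13.65 q [-0.65  -0.891  2.107 -0.004  1.845 -2.12 ] pos [ 0.2549 -0.1311  0.3221] F [ 0.4 -0.7 -2.1] op 0.0518
[[-0.9928, 0.1033, 0.0612], [0.1002, 0.9936, -0.0515], [-0.0662, -0.045, -0.9968]] tiltdeg 4.59
push [ 3.71  1.45 -0.31]
```

Emit:
carry_out(
  commands=[
    [[3.7,1.4,-0.3,0],[3.7,1.4,-0.2,0],[3.7,1.4,-0.1,0]],
  ],
)

```text
t: 13.9
tool_pos: [0.224, -0.1133, 0.3461]
orientation: [-0.158, -3.127, 0.027]
force: [-0.3, -0.5, -1.7]
opening: 0.0523
```

Run:
```python
from h import *
s,R=st()
p=s['tool_pos'].copy();p=np.array(p);p[2]=0;print('push',np.round(R.T@(-p/np.linalg.norm(p))*4,2))
```

```text
t 13.9 q [-0.643 -0.89   2.06  -0.022  1.97  -2.122] pos [ 0.224  -0.1133  0.3461] F [-0.3 -0.5 -1.7] op 0.0523
[[-0.9948, 0.1008, -0.0116], [0.101, 0.9947, -0.017], [0.0098, -0.0181, -0.9998]] tiltdeg 1.18
push [3.73 1.44 0.01]
```

Tilt is down to 1.2°. Now I plan the move above frame0.

Run:
```python
from h import *
s,R=st()
Rg=Ro.from_rotvec([.098,2.635,.006]).as_matrix()
b=R@Rg.T@U; nn=R@Rg.T@N; print('spine az',np.degrees(np.arctan2(b[1],b[0])),'elev',np.degrees(np.arcsin(b[2])),'normal',nn)
roll=np.degrees(np.arctan2(b[1],b[0]))+12.35; print('roll',roll)
R2=R@Ro.from_rotvec([0,0,np.radians(roll)]).as_matrix()
plan([(.40,-.25,.30),(.4512,-.2839,.15)],R=R2)
print('mug',onz('top',(282,226),.095),'ink',onz('top',(283,188.5),.075),'can',onz('top',(279.5,152),.17))
```

```text
t 13.9 q [-0.643 -0.89   2.06  -0.022  1.97  -2.122] pos [ 0.224  -0.1133  0.3461] F [-0.3 -0.5 -1.7] op 0.0523
[[-0.9948, 0.1008, -0.0116], [0.101, 0.9947, -0.017], [0.0098, -0.0181, -0.9998]] tiltdeg 1.18
spine az -5.371855448186681 elev 0.5344345779756577 normal [-0.0055601   0.040424    0.99916715]
roll 6.978144551813319
(0.4, -0.25, 0.3) tot [-20.23  -9.35   4.64] n 6 row [-3.37 -1.56  0.77]
(0.4512, -0.2839, 0.15) tot [-5.86 -1.89 15.  ] n 5 row [-1.17 -0.38  3.  ]
mug [ 0.44318234 -0.10287045  0.095     ] ink [ 0.58891038 -0.10593514  0.075     ] can [ 0.70511867 -0.08492527  0.17      ]
```

Emit:
carry_out(
  commands=[
    [[0,0,0,7],[-3.4,-1.6,0.8,0],[-3.4,-1.6,0.8,0],[-3.4,-1.6,0.8,0],[-3.4,-1.6,0.8,0],[-3.4,-1.6,0.8,0],[-3.4,-1.6,0.8,0],[-1.2,-0.4,3,0],[-1.2,-0.4,3,0],[-1.2,-0.4,3,0],[-1.2,-0.4,3,0],[-1.2,-0.4,3,0],[0,0,0,0],[0,0,0,0]],
  ],
)

```text
t: 15.07
tool_pos: [0.4527, -0.2872, 0.1462]
orientation: [-0.348, -3.109, 0.025]
force: [-0.2, -0.2, -1.0]
opening: 0.0517
```

Run:
```python
from h import *
s,R=st(); snap('wrist','pics/w6.png')
Rg=Ro.from_rotvec([.098,2.635,.006]).as_matrix()
b=R@Rg.T@U; nn=R@Rg.T@N; print('spine az',np.degrees(np.arctan2(b[1],b[0])),'normal',nn)
plan([(.4512,-.2839,.05),(.4512,-.2839,.027)])
```

```text
t 15.07 q [-0.647  0.021  1.763 -0.021  1.36  -1.991] pos [ 0.4527 -0.2872  0.1462] F [-0.2 -0.2 -1. ] op 0.0517
[[-0.9752, 0.2207, -0.0149], [0.2209, 0.9752, -0.0141], [0.0114, -0.0171, -0.9998]] tiltdeg 1.18
spine az -12.33827969447758 normal [7.35741218e-04 3.94675405e-02 9.99220582e-01]
(0.4512, -0.2839, 0.05) tot [0.27 0.52 9.88] n 3 row [0.09 0.17 3.29]
(0.4512, -0.2839, 0.027) tot [-0.02  0.04  2.3 ] n 1 row [-0.02  0.04  2.3 ]
```

View pics/w6v.png

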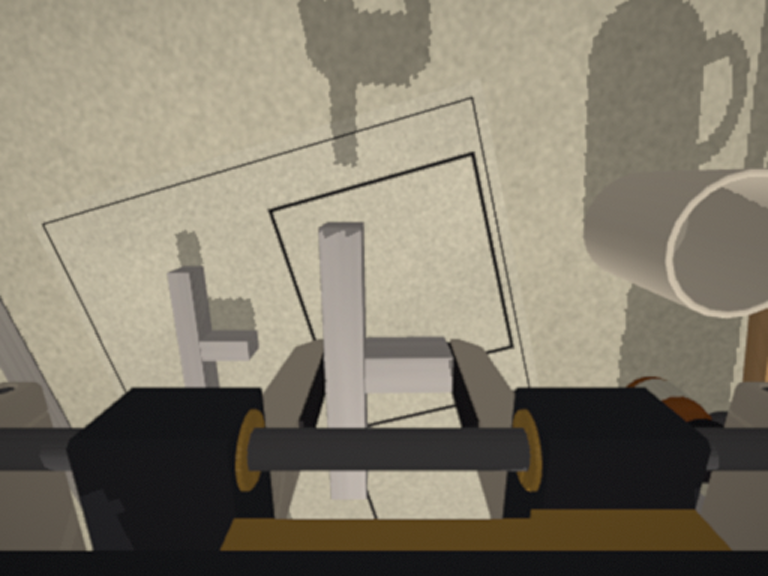

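T hangs over frame0 (corners about (270,210), (473,153), (512,346)), roughly parallel to the sample at (190,330). Lowering.

Emit:
carry_out(
  commands=[
    [[0.1,0.2,2.5,0],[0.1,0.2,2.5,0],[0.1,0.1,2.5,0],[0,0,2,0],[0,0,1.4,0],[0,0,0.5,0],[0,0,0,0],[0,0,0,0]],
  ],
)

```text
t: 15.78
tool_pos: [0.4526, -0.2855, 0.0377]
orientation: [-0.348, -3.117, 0.032]
force: [-0.0, -0.3, -1.9]
opening: 0.0518
```

Run:
```python
from h import *
s,R=st()
plan([(.4512,-.2839,.025)])
```

```text
t 15.78 q [-0.645  0.139  1.853 -0.022  1.143 -1.984] pos [ 0.4526 -0.2855  0.0377] F [-0.  -0.3 -1.9] op 0.0518
[[-0.9753, 0.2206, -0.0069], [0.2207, 0.9751, -0.02], [0.0023, -0.0211, -0.9998]] tiltdeg 1.21
(0.4512, -0.2839, 0.025) tot [0.17 0.15 1.27] n 1 row [0.17 0.15 1.27]
```

Emit:
carry_out(
  commands=[
    [[0.1,0.1,0.4,0],[0.1,0.1,0.3,0],[0,0,0.2,0],[0,0,0.2,0],[0,0,0,0]],
  ],
)

```text
t: 16.2
tool_pos: [0.4497, -0.2821, 0.0241]
orientation: [-0.348, -3.114, 0.03]
force: [0.2, 0.2, -2.2]
opening: 0.052
```

Emit:
carry_out(
  commands=[
    [[0,0,0.15,0],[0,0,0.15,0],[0,0,0,0]],
  ],
)

```text
t: 16.45
tool_pos: [0.4497, -0.2823, 0.0211]
orientation: [-0.348, -3.115, 0.03]
force: [-0.3, 1.1, -1.8]
opening: 0.0518
```

Emit:
carry_out(
  commands=[
    [[0,0,0.1,0],[0,0,0.1,0],[0,0,0,0]],
  ],
)

```text
t: 16.7
tool_pos: [0.4501, -0.2826, 0.0203]
orientation: [-0.348, -3.115, 0.03]
force: [-2.9, 2.0, 5.7]
opening: 0.0515
```

Run:
```python
from h import *
s,R=st(); snap('wrist','pics/w7.png')
```

```text
t 16.7 q [-0.643  0.159  1.867 -0.022  1.111 -1.982] pos [ 0.4501 -0.2826  0.0203] F [-2.9  2.   5.7] op 0.0515
[[-0.9754, 0.2204, -0.009], [0.2205, 0.9752, -0.0183], [0.0047, -0.0198, -0.9998]] tiltdeg 1.17
```

View pics/w7v.png

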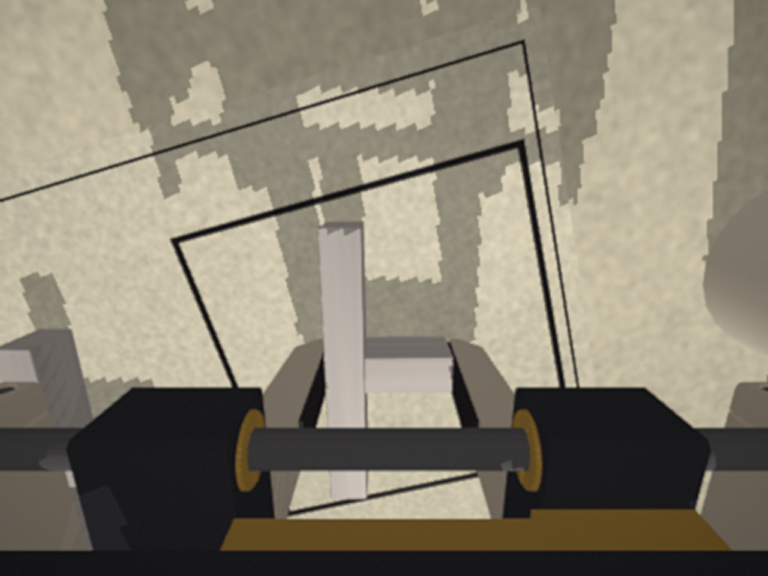

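Contact at 5.7 N with T inside frame0. Releasing, then backing straight up.

Emit:
carry_out(
  commands=[
    [[0,0,0,0],[0,0,0,0],[0,0,0,0]],
  ],
  claw=7,
)

```text
t: 17.0
tool_pos: [0.4501, -0.2826, 0.0196]
orientation: [-0.348, -3.115, 0.03]
force: [0.7, 0.2, -0.1]
opening: 0.0668
```

Emit:
carry_out(
  commands=[
    [[0,0,-1,0],[0,0,-2,0],[0,0,-3.5,0],[0,0,-3.5,0],[0,0,-4,0],[0,0,-4,0],[0,0,-4,0],[0,0,0,0]],
  ],
)

```text
t: 17.67
tool_pos: [0.4552, -0.2807, 0.2504]
orientation: [0.348, 3.116, -0.042]
force: [0.2, -1.7, 1.4]
opening: 0.0703
```

Run:
```python
from h import *
s,R=st(); snap('wrist','pics/w8.png')
```

```text
t 17.67 q [-0.635 -0.07   1.66  -0.02   1.533 -1.983] pos [ 0.4552 -0.2807  0.2504] F [ 0.2 -1.7  1.4] op 0.0703
[[-0.9754, 0.2205, 0.0027], [0.2203, 0.9751, -0.027], [-0.0086, -0.0258, -0.9996]] tiltdeg 1.56
```

View pics/w8v.png

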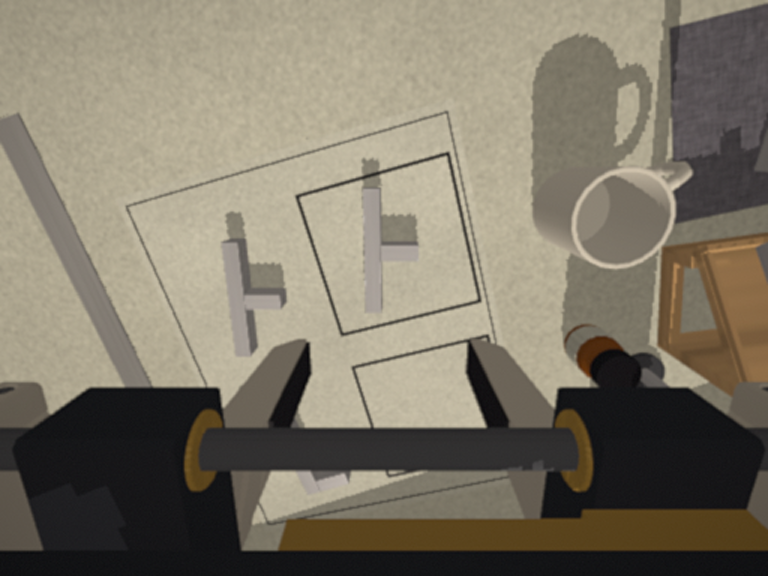

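T lies flat in frame0, at about (375,250), with the sample at (240,300). I'll check the angle numerically.

Run:
```python
import cv2
b=cv2.imread('pics/w8.png')
c=cv2.resize(b[115:245,140:290],None,fx=5.2,fy=4.6,interpolation=cv2.INTER_CUBIC);cv2.imwrite('pics/g1.png',c)
```

```text
(no output)
```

View pics/g1.png

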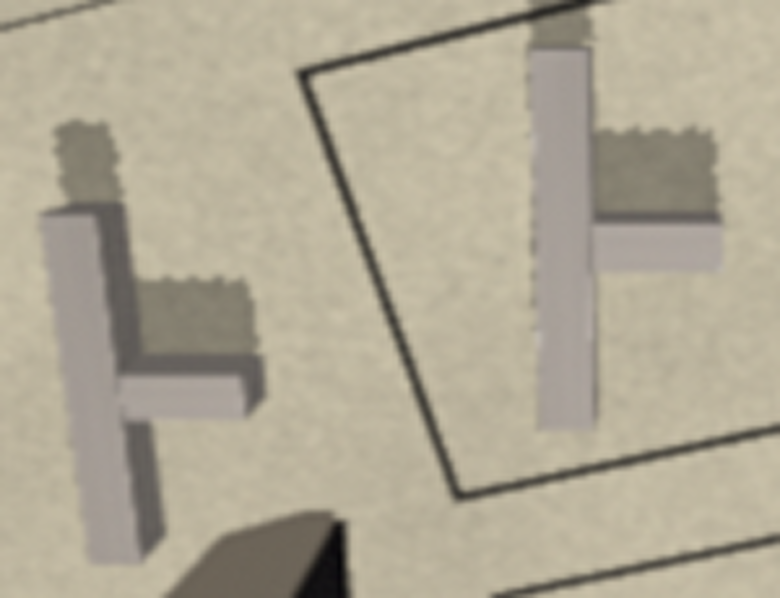

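Run:
```python
from h import *
p=dict(np.load('pics/w8.npz'))
for n,l in(('sample',[(42,213),(90,560),(97,210),(142,562)]),('placed',[(533,50),(538,428),(590,50),(595,430)])):
    q=np.array([onz('w',(a/5.2+140-.5,b/4.6+115-.5),.024,p)[:2] for a,b in l])
    for i in(0,2): d=q[i+1]-q[i]; print(n,np.degrees(np.arctan2(d[1],d[0])),np.linalg.norm(d))
    print(q.mean(0))
```

```text
sample -12.616919751775393 0.11813910688696434
sample -12.480842628569002 0.11969147357798446
[ 0.46389879 -0.4435949 ]
placed -13.01546891249639 0.11871243720875964
placed -12.33583456765199 0.11926619164380588
[ 0.44619122 -0.30059481]
```

T matches its sample within about 0.3° and sits inside the frame. Next is Z: back to the outer limit to tilt again.

Run:
```python
from h import *
s,R=st()
R2=R@Ro.from_rotvec([0,0,np.radians(-8.5)]).as_matrix()
plan([(.50,-.22,.41),(.77,-.005,.43)],R=R2)
```

```text
t 17.72 q [-0.635 -0.067  1.665 -0.02   1.529 -1.983] pos [ 0.4544 -0.2802  0.2464] F [-0.   0.7 -0.8] op 0.0702
[[-0.9754, 0.2205, -0.0003], [0.2204, 0.9751, -0.0248], [-0.0051, -0.0242, -0.9997]] tiltdeg 1.42
(0.5, -0.22, 0.41) tot [ -4.13   5.93 -16.51] n 5 row [-0.83  1.19 -3.3 ]
(0.77, -0.005, 0.43) tot [-25.34  23.38  -2.54] n 10 row [-2.53  2.34 -0.25]
```

Emit:
carry_out(
  commands=[
    [[-0.8,1.2,-3.3,-4.3],[-0.8,1.2,-3.3,-4.2],[-0.8,1.2,-3.3,0],[-0.8,1.2,-3.3,0],[-0.8,1.2,-3.3,0],[-2.5,2.3,-0.3,0],[-2.5,2.3,-0.3,0],[-2.5,2.3,-0.3,0],[-2.5,2.3,-0.3,0],[-2.5,2.3,-0.3,0],[-2.5,2.3,-0.3,0],[-2.5,2.3,-0.3,0],[-2.5,2.3,-0.3,0],[-2.5,2.3,-0.3,0],[-2.5,2.3,-0.3,0],[-3,0,0,0],[-4,0,0,0],[-4,0,-0.5,0],[-4,0,-0.5,0]],
  ],
  claw=9.3,
)

```text
t: 19.3
tool_pos: [0.8295, -0.0208, 0.3938]
orientation: [0.113, 3.097, -0.027]
force: [-0.1, -0.7, -1.9]
opening: 0.0934
```

```bash
python3 -c "
from h import *
st()"
```

```text
t 19.3 q [-0.08   0.993  0.027 -0.018  2.079 -1.587] pos [ 0.8295 -0.0208  0.3938] F [-0.1 -0.7 -1.9] op 0.0934
[[-0.9965, 0.0731, 0.0414], [0.0724, 0.9972, -0.0187], [-0.0427, -0.0157, -0.999]] tiltdeg 2.61
```

Emit:
carry_out(
  commands=[
    [[-4,0,-0.8,0],[-4,0,-0.8,0],[-4,0,-1,0],[-4,0,-1,0],[-4,0,-1.5,0],[-4,0,-1.5,0],[-4,0,-1.5,0],[-4,0,-1.5,0],[-4,0,-1.5,0],[-4,0,-1.5,0],[-4,0,-1.5,0],[-4,0,-1.5,0],[-4,0,-1.5,0]],
  ],
)

```text
t: 20.38
tool_pos: [0.9359, -0.0416, 0.486]
orientation: [0.095, 2.697, -0.025]
force: [-1.4, -0.8, 0.7]
opening: 0.0929
```

```bash
python3 -c "
from h import *
s,R=st();print(np.degrees(np.arccos(-R[:,2]@N)))"
```

```text
t 20.38 q [-0.104  0.923  0.023  0.012  1.752 -1.6  ] pos [ 0.9359 -0.0416  0.486 ] F [-1.4 -0.8  0.7] op 0.0929
[[-0.9012, 0.0708, 0.4276], [0.0627, 0.9975, -0.033], [-0.4289, -0.0029, -0.9033]] tiltdeg 25.4
4.60274524536763
```

Emit:
carry_out(
  commands=[
    [[-4,0,-1.5,0],[-4,0,-1.5,0],[-4,0,-1.5,0],[0,0,0,0]],
  ],
)

```text
t: 20.72
tool_pos: [0.9455, -0.0444, 0.5321]
orientation: [0.091, 2.604, -0.027]
force: [-1.3, -0.9, 0.5]
opening: 0.093
```

```bash
python3 -c "
from h import *
s,R=st();print(np.degrees(np.arccos(-R[:,2]@N)))
plan([(.70,0.07,.46),(.45,.25,.42),(.44,.256,.28)])"
```

```text
t 20.72 q [-0.108  0.884  0.022  0.019  1.699 -1.602] pos [ 0.9455 -0.0444  0.5321] F [-1.3 -0.9  0.5] op 0.093
[[-0.8577, 0.0699, 0.5094], [0.0595, 0.9976, -0.0367], [-0.5107, -0.0012, -0.8598]] tiltdeg 30.71
0.7119070609950896
(0.7, 0.07, 0.46) tot [25.42  9.71 -6.73] n 8 row [ 3.18  1.21 -0.84]
(0.45, 0.25, 0.42) tot [24.56 16.21 -9.96] n 9 row [ 2.73  1.8  -1.11]
(0.44, 0.256, 0.28) tot [ 8.04  0.55 11.51] n 4 row [2.01 0.14 2.88]
```

The tool is within 0.7° of the slope normal. Travelling to the Z bay standoff.

Emit:
carry_out(
  commands=[
    [[3.2,1.2,-0.8,0],[3.2,1.2,-0.8,0],[3.2,1.2,-0.8,0],[3.2,1.2,-0.8,0],[3.2,1.2,-0.8,0],[3.2,1.2,-0.8,0],[3.2,1.2,-0.8,0],[3.2,1.2,-0.8,0],[2.7,1.8,-1.1,0],[2.7,1.8,-1.1,0],[2.7,1.8,-1.1,0],[2.7,1.8,-1.1,0],[2.7,1.8,-1.1,0],[2.7,1.8,-1.1,0],[2.7,1.8,-1.1,0],[2.7,1.8,-1.1,0],[2.7,1.8,-1.1,0]],
  ],
  claw=5,
)

```text
t: 22.13
tool_pos: [0.5057, 0.227, 0.4365]
orientation: [0.092, 2.611, -0.025]
force: [-0.2, 0.1, 0.1]
opening: 0.0502
```

```bash
python3 -c "
from h import *
s,R=st();print(np.degrees(np.arccos(-R[:,2]@N)))
G=slp(-.0056,.059,.019);print(G)
plan([(.44,.256,.28),G-.08*R[:,2]])"
```

```text
t 22.13 q [ 0.512 -0.418  1.707 -0.286  1.405 -1.005] pos [0.5057 0.227  0.4365] F [-0.2  0.1  0.1] op 0.0502
[[-0.861, 0.0707, 0.5037], [0.0609, 0.9975, -0.0359], [-0.5049, -0.0002, -0.8632]] tiltdeg 30.33
0.3337303304395095
[0.56700985 0.2568925  0.09865448]
(0.44, 0.256, 0.28) tot [13.74  2.43 10.1 ] n 5 row [2.75 0.49 2.02]
[0.52671629 0.25976312 0.16770656] tot [-1.77  0.99 14.05] n 4 row [-0.44  0.25  3.51]
```

Emit:
carry_out(
  commands=[
    [[3.4,0.5,1,0],[3.4,0.5,1,0],[2.7,0.5,2.5,0],[2.2,0.5,2.8,0],[2,0.5,2.8,0],[-0.4,0.3,3,0],[-0.4,0.3,3,0],[0,0,0,0]],
  ],
)

```text
t: 22.8
tool_pos: [0.4784, 0.258, 0.2257]
orientation: [0.09, 2.618, -0.032]
force: [-0.5, -0.9, 0.4]
opening: 0.0502
```

```bash
python3 -c "
from h import *
s,R=st();print(np.degrees(np.arccos(-R[:,2]@N)));snap('wrist','pics/w9.png')
G=slp(-.0056,.059,.019);print(G)
plan([G-.05*R[:,2],G])"
```

```text
t 22.8 q [ 0.614 -0.401  2.073 -0.37   1.083 -0.777] pos [0.4784 0.258  0.2257] F [-0.5 -0.9  0.4] op 0.0502
[[-0.8647, 0.0705, 0.4973], [0.0582, 0.9975, -0.0401], [-0.4989, -0.0057, -0.8666]] tiltdeg 29.93
0.21531461748697678
[0.56700985 0.2568925  0.09865448]
[0.5421438  0.25889636 0.14198651] tot [-1.18  0.57 10.67] n 3 row [-0.39  0.19  3.56]
[0.56700985 0.2568925  0.09865448] tot [ 0.01 -0.    5.  ] n 2 row [ 0.  -0.   2.5]
```

View pics/w9v.png

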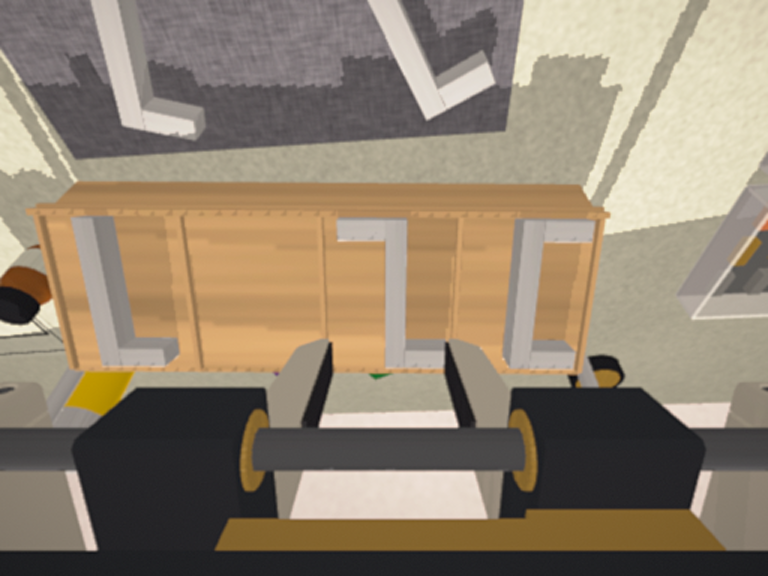

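The Z spine is at x≈396 and the T bay is empty. Approaching.

Emit:
carry_out(
  commands=[
    [[-0.4,0.2,3.5,0],[-0.4,0.2,3.5,0],[-0.4,0.2,3,0],[0,0,1,0],[0,0,0,0],[0,0,0,0]],
  ],
)

```text
t: 23.35
tool_pos: [0.5454, 0.2608, 0.1447]
orientation: [0.092, 2.611, -0.026]
force: [0.8, 0.2, 0.5]
opening: 0.0502
```

```bash
python3 -c "
from h import *
s,R=st();print(np.degrees(np.arccos(-R[:,2]@N)));snap('wrist','pics/w10.png')
G=slp(-.0056,.059,.019);print(G)
plan([G])"
```

```text
t 23.35 q [ 0.534 -0.159  2.033 -0.39   0.858 -0.77 ] pos [0.5454 0.2608 0.1447] F [0.8 0.2 0.5] op 0.0502
[[-0.8612, 0.0709, 0.5034], [0.0609, 0.9975, -0.0363], [-0.5047, -0.0006, -0.8633]] tiltdeg 30.31
0.31133301490632953
[0.56700985 0.2568925  0.09865448]
[0.56700985 0.2568925  0.09865448] tot [ 0.53 -0.29  5.15] n 2 row [ 0.27 -0.15  2.58]
```

View pics/w10v.png

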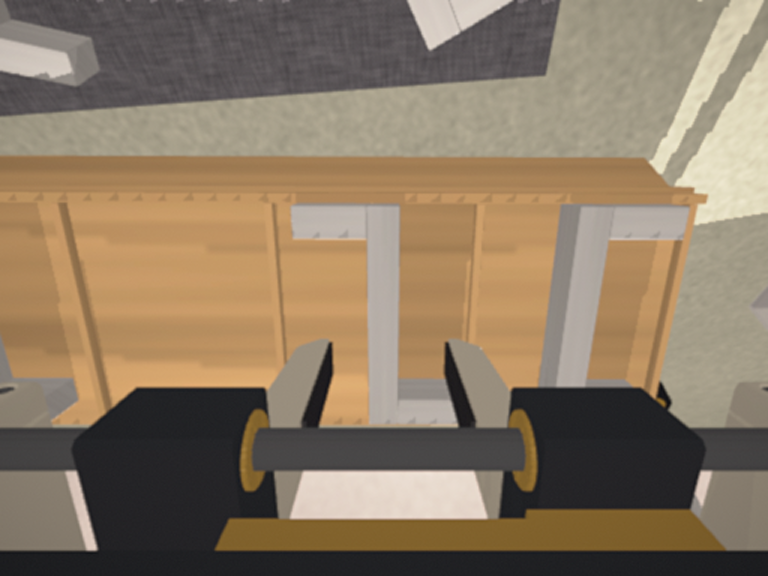

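Emit:
carry_out(
  commands=[
    [[0.15,-0.1,1.5,0],[0.15,-0.1,1.5,0],[0.15,-0.1,1.2,0],[0.1,0,0.9,0],[0,0,0,0],[0,0,0,0]],
  ],
)

```text
t: 23.9
tool_pos: [0.5663, 0.2567, 0.0979]
orientation: [0.092, 2.61, -0.025]
force: [-0.0, -0.5, -0.2]
opening: 0.05
```

```bash
python3 -c "
from h import *
s,R=st();snap('wrist','pics/w11.png')
G=slp(-.0056,.059,.019);plan([G])"
```

```text
t 23.9 q [ 0.504 -0.05   2.027 -0.414  0.751 -0.752] pos [0.5663 0.2567 0.0979] F [-0.  -0.5 -0.2] op 0.05
[[-0.8608, 0.0701, 0.5041], [0.0605, 0.9975, -0.0355], [-0.5053, -0.0001, -0.8629]] tiltdeg 30.35
[0.56700985 0.2568925  0.09865448] tot [-0.06  0.01 -0.01] n 1 row [-0.06  0.01 -0.01]
```

View pics/w11v.png

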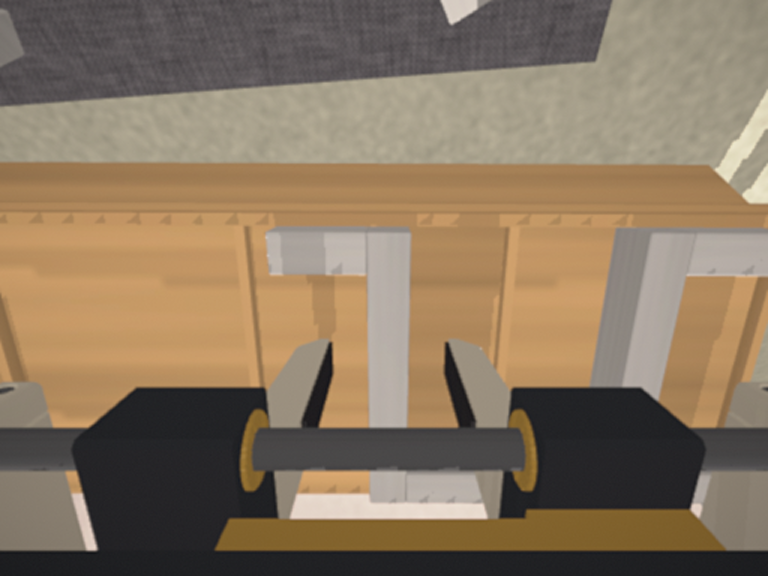

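The fingers, at x≈330 and 447, are centred on the spine at 388. Closing, then lifting.

Emit:
carry_out(
  commands=[
    [[0,0,0,0],[0,0,0,0],[0,0,0,0],[0,0,0,0],[0,0,0,0],[0,0,0,0],[0,0,0,0]],
  ],
  claw=0.5,
  grip_force=40,
)

```text
t: 24.53
tool_pos: [0.5662, 0.2563, 0.0968]
orientation: [0.092, 2.611, -0.026]
force: [-2.0, 0.6, 1.2]
opening: 0.0161
```

Emit:
carry_out(
  commands=[
    [[0,0,-1,0],[0,0,-1,0],[0,0,-1.5,0],[0,0,-2,0],[1,0,-2,0],[1,0,-2,0],[1,0,-2,0],[1,0,-2,0],[0,0,0,0]],
  ],
)

```text
t: 25.28
tool_pos: [0.4622, 0.2645, 0.1957]
orientation: [0.091, 2.61, -0.022]
force: [0.1, -0.3, -0.8]
opening: 0.0159
```

```bash
python3 -c "
from h import *
s,R=st();snap('wrist','pics/w12.png')
plan([(.42,.09,.28)])"
```

```text
t 25.28 q [ 0.651 -0.411  2.139 -0.397  1.034 -0.711] pos [0.4622 0.2645 0.1957] F [ 0.1 -0.3 -0.8] op 0.0159
[[-0.8605, 0.0693, 0.5048], [0.0606, 0.9976, -0.0336], [-0.5059, 0.0017, -0.8626]] tiltdeg 30.39
(0.42, 0.09, 0.28) tot [ -1.64 -17.69  -8.93] n 6 row [-0.27 -2.95 -1.49]
```

View pics/w12v.png

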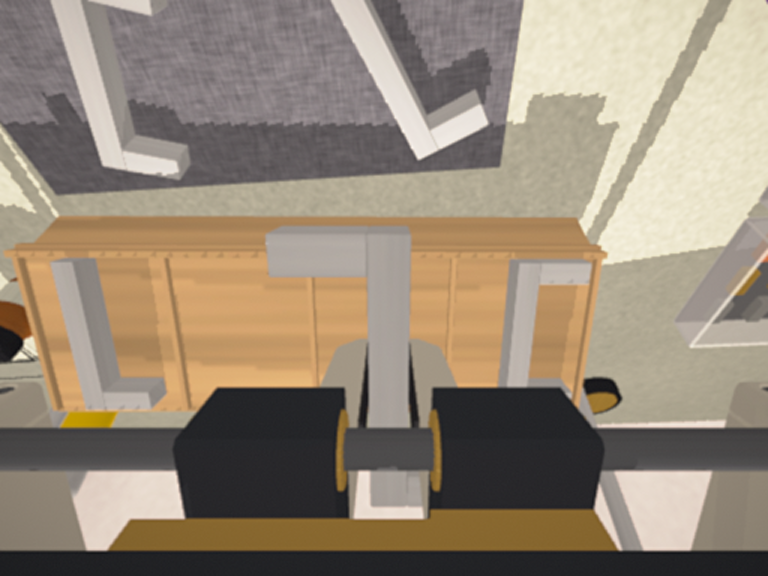

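Z is held (16 mm opening), unchanged in the grip. Untilting the same way.

Emit:
carry_out(
  commands=[
    [[-0.3,-2.8,-2,0],[-0.3,-2.8,-2,0],[-0.3,-2.8,-2,0],[-0.3,-2.8,-2,0],[-0.3,-2.8,-2,0],[-0.3,-2.8,0,0],[-0.3,-2.8,0,0],[-0.3,-2.8,0,0],[0,-2.2,0,0],[3.4,-0.2,-2,0]],
  ],
)

```text
t: 26.17
tool_pos: [0.4313, 0.0294, 0.2975]
orientation: [0.112, 2.663, -0.055]
force: [-0.3, 0.2, -1.8]
opening: 0.0157
```

```bash
cat >> h.py <<'E'
def push():
    s,R=st();p=np.array(s['tool_pos']).copy();p[2]=0;print('az tilt',np.degrees(np.arctan2(R[1,2],R[0,2])),'push',np.round(R.T@(-p/np.linalg.norm(p))*4,2))
E
python3 -c "
from h import *
push()"
```

```text
t 26.17 q [-0.003 -0.89   2.224 -0.058  1.334 -1.489] pos [0.4313 0.0294 0.2975] F [-0.3  0.2 -1.8] op 0.0157
[[-0.8857, 0.089, 0.4556], [0.0702, 0.9958, -0.0579], [-0.4589, -0.0193, -0.8883]] tiltdeg 27.34
az tilt -7.2415401573343345 push [ 3.52 -0.63 -1.8 ]
```

Emit:
carry_out(
  commands=[
    [[0,-3,0,0],[3.5,-1,-1.7,0],[3.5,-0.6,-1.6,0],[3.6,-0.6,-1.5,0],[3.6,-0.4,-1.4,0],[3.7,-0.4,-1.3,0]],
  ],
)

```text
t: 26.67
tool_pos: [0.3784, 0.0055, 0.3215]
orientation: [0.118, 2.807, -0.079]
force: [0.3, -0.5, -1.4]
opening: 0.0159
```

```bash
python3 -c "
from h import *
push()"
```

```text
t 26.67 q [-0.081 -0.891  2.144 -0.042  1.555 -1.574] pos [0.3784 0.0055 0.3215] F [ 0.3 -0.5 -1.4] op 0.0159
[[-0.9422, 0.0907, 0.3226], [0.0725, 0.995, -0.0682], [-0.3272, -0.0408, -0.9441]] tiltdeg 19.25
az tilt -11.929820631308578 push [ 3.76 -0.42 -1.29]
```

Emit:
carry_out(
  commands=[
    [[0,-3,0,0],[0,-2.5,0,0],[3.8,0,-1.2,0],[3.8,0,-1.1,0],[3.8,0,-1,0],[3.9,0,-0.9,0],[3.9,0,-0.8,0]],
  ],
)

```text
t: 27.25
tool_pos: [0.3159, -0.0445, 0.3569]
orientation: [0.127, 2.952, -0.069]
force: [0.3, 0.2, -2.1]
opening: 0.0158
```

```bash
python3 -c "
from h import *
push()"
```

```text
t 27.25 q [-0.305 -0.891  2.053  0.003  1.788 -1.789] pos [ 0.3159 -0.0445  0.3569] F [ 0.3  0.2 -2.1] op 0.0158
[[-0.979, 0.0897, 0.1831], [0.0811, 0.9952, -0.0542], [-0.1871, -0.0382, -0.9816]] tiltdeg 11.01
az tilt -16.48819445275169 push [ 3.92  0.2  -0.76]
```

Emit:
carry_out(
  commands=[
    [[3.9,0.2,-0.7,0],[3.9,0.2,-0.6,0],[3.9,0.2,-0.5,0],[3.9,0.2,-0.3,0]],
  ],
)

```text
t: 27.58
tool_pos: [0.2643, -0.0304, 0.3915]
orientation: [0.135, 3.059, -0.064]
force: [-0.5, -0.8, -0.8]
opening: 0.0155
```

```bash
python3 -c "
from h import *
push()"
```

```text
t 27.58 q [-0.276 -0.891  1.977 -0.025  1.969 -1.769] pos [ 0.2643 -0.0304  0.3915] F [-0.5 -0.8 -0.8] op 0.0155
[[-0.993, 0.0895, 0.0765], [0.0862, 0.9952, -0.0455], [-0.0803, -0.0385, -0.996]] tiltdeg 5.11
az tilt -30.704368400340957 push [ 3.99  0.1  -0.32]
```

Emit:
carry_out(
  commands=[
    [[-1.6,-2.8,1.4,0],[-1.6,-2.8,1.4,0],[-1.4,-2.8,1.4,0],[3.7,1.2,-0.3,0],[3.7,1.2,-0.3,0],[3.7,1.2,-0.3,0]],
  ],
)

```text
t: 28.08
tool_pos: [0.2413, -0.0892, 0.3687]
orientation: [0.141, 3.112, -0.037]
force: [-0.6, -0.0, -0.9]
opening: 0.0155
```

```bash
python3 -c "
from h import *
push()"
```

```text
t 28.08 q [-0.542 -0.888  2.017 -0.009  1.978 -2.027] pos [ 0.2413 -0.0892  0.3687] F [-0.6 -0.  -0.9] op 0.0155
[[-0.9956, 0.0905, 0.0253], [0.0899, 0.9956, -0.0252], [-0.0274, -0.0228, -0.9994]] tiltdeg 2.05
az tilt -44.927782442511564 push [ 3.86  1.04 -0.13]
```

Emit:
carry_out(
  commands=[
    [[0,-2.5,0.5,0],[3.6,1.5,0,0],[2,1,0,0]],
  ],
)

```text
t: 28.33
tool_pos: [0.2206, -0.0997, 0.378]
orientation: [-0.143, -3.135, 0.021]
force: [-0.6, -0.3, -0.8]
opening: 0.0158
```

Run:
```python
from h import *
s,R=st()
Rg=Ro.from_rotvec([.092,2.611,-.026]).as_matrix()
b=R@Rg.T@U; nn=R@Rg.T@N; az=np.degrees(np.arctan2(b[1],b[0])); print('spine az',az,'elev',np.degrees(np.arcsin(b[2])),'normal',nn)
roll=az-6.4; print('roll',roll)
R2=R@Ro.from_rotvec([0,0,np.radians(roll)]).as_matrix()
plan([(.45,-.24,.30),(.6413,-.2754,.15)],R=R2)
```

```text
t 28.33 q [-0.618 -0.891  2.    -0.014  2.028 -2.104] pos [ 0.2206 -0.0997  0.378 ] F [-0.6 -0.3 -0.8] op 0.0158
[[-0.9958, 0.0912, -0.0035], [0.0912, 0.9957, -0.0133], [0.0023, -0.0136, -0.9999]] tiltdeg 0.79
spine az -5.392274119636231 elev -0.45190002099491805 normal [0.00919443 0.01348759 0.99986676]
roll -11.792274119636232
(0.45, -0.24, 0.3) tot [-21.23 -16.46   7.9 ] n 8 row [-2.65 -2.06  0.99]
(0.6413, -0.2754, 0.15) tot [-18.68  -5.51  14.98] n 7 row [-2.67 -0.79  2.14]
```

Tilt is 0.8°. Turning the spine to 6.4° and moving over frame1.

Emit:
carry_out(
  commands=[
    [[0,0,0,-6],[0,0,0,-5.8],[-2.65,-2.1,1,0],[-2.65,-2.1,1,0],[-2.65,-2.1,1,0],[-2.65,-2.1,1,0],[-2.65,-2.1,1,0],[-2.65,-2.1,1,0],[-2.65,-2.1,1,0],[-2.65,-2,1,0],[-2.7,-0.8,2.1,0],[-2.7,-0.8,2.1,0],[-2.7,-0.8,2.1,0],[-2.7,-0.8,2.1,0],[-2.7,-0.8,2.1,0],[-2.7,-0.8,2.1,0],[-2.7,-0.8,2.1,0],[0,0,0,0],[0,0,0,0]],
  ],
)

```text
t: 29.92
tool_pos: [0.6451, -0.275, 0.1479]
orientation: [0.186, -3.127, 0.016]
force: [-0.7, -0.5, -2.0]
opening: 0.0157
```

Run:
```python
from h import *
s,R=st(); snap('wrist','pics/w13.png')
Rg=Ro.from_rotvec([.092,2.611,-.026]).as_matrix()
b=R@Rg.T@U; nn=R@Rg.T@N; print('spine az',np.degrees(np.arctan2(b[1],b[0])),'normal',nn)
plan([(.6413,-.2754,.05),(.6413,-.2754,.02)])
```

```text
t 29.92 q [-0.469  0.452  1.259 -0.014  1.432 -2.157] pos [ 0.6451 -0.275   0.1479] F [-0.7 -0.5 -2. ] op 0.0157
[[-0.9929, -0.1188, -0.008], [-0.1187, 0.9929, -0.0109], [0.0093, -0.0099, -0.9999]] tiltdeg 0.78
spine az 6.65979514555191 normal [0.01352451 0.01224681 0.99983354]
(0.6413, -0.2754, 0.05) tot [ 0.37  0.22 10.13] n 3 row [0.12 0.07 3.38]
(0.6413, -0.2754, 0.02) tot [-0.02  0.04  3.  ] n 1 row [-0.02  0.04  3.  ]
```

View pics/w13v.png

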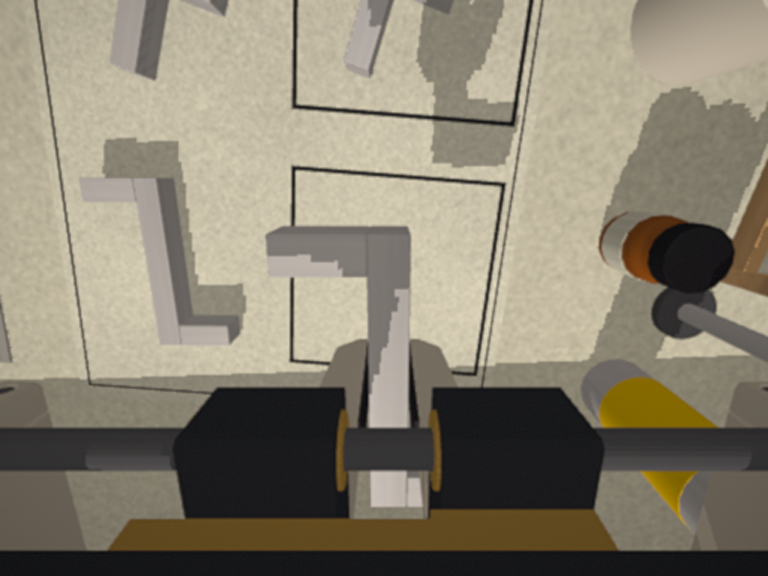

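Z hangs over frame1, and both sample and bracket have the same handedness. Lowering.

Emit:
carry_out(
  commands=[
    [[0.1,0,2.5,0.3],[0.1,0,2.5,0],[0.1,0,2.5,0],[0,0,2,0],[0,0,1.5,0],[0,0,0.6,0],[0,0,0,0],[0,0,0,0]],
  ],
)

```text
t: 30.63
tool_pos: [0.6436, -0.2793, 0.0395]
orientation: [-0.177, 3.136, -0.025]
force: [-0.1, -1.1, -0.8]
opening: 0.0156
```

Run:
```python
from h import *
s,R=st()
plan([(.6413,-.2754,.02)])
```

```text
t 30.63 q [-0.475  0.542  1.346 -0.014  1.245 -2.154] pos [ 0.6436 -0.2793  0.0395] F [-0.1 -1.1 -0.8] op 0.0156
[[-0.9937, -0.1124, 0.0012], [-0.1124, 0.9935, -0.0158], [0.0006, -0.0158, -0.9999]] tiltdeg 0.91
(0.6413, -0.2754, 0.02) tot [0.18 0.44 1.95] n 1 row [0.18 0.44 1.95]
```

Emit:
carry_out(
  commands=[
    [[0.1,0.2,0.5,0],[0.1,0.1,0.5,0],[0,0.1,0.4,0],[0,0,0.2,0],[0,0,0.15,0],[0,0,0,0]],
  ],
)

```text
t: 31.13
tool_pos: [0.64, -0.2752, 0.0194]
orientation: [0.177, -3.134, 0.022]
force: [-0.3, 0.6, -1.6]
opening: 0.0156
```

Emit:
carry_out(
  commands=[
    [[0,0,0.1,0],[0,0,0.1,0],[0,0,0,0]],
  ],
)

```text
t: 31.38
tool_pos: [0.6403, -0.2755, 0.0179]
orientation: [0.177, -3.135, 0.023]
force: [-0.3, 0.4, -2.7]
opening: 0.0156
```

Emit:
carry_out(
  commands=[
    [[0,0,0.1,0],[0,0,0,0]],
  ],
)

```text
t: 31.55
tool_pos: [0.6403, -0.2755, 0.0169]
orientation: [0.177, -3.135, 0.023]
force: [-0.3, -0.2, -0.5]
opening: 0.0156
```

Emit:
carry_out(
  commands=[
    [[0,0,0.1,0],[0,0,0,0]],
  ],
)

```text
t: 31.72
tool_pos: [0.6404, -0.2755, 0.016]
orientation: [0.177, -3.135, 0.023]
force: [0.1, -0.1, -1.4]
opening: 0.0158
```

Emit:
carry_out(
  commands=[
    [[0,0,0.06,0],[0,0,0,0]],
  ],
)

```text
t: 31.88
tool_pos: [0.6405, -0.2756, 0.0158]
orientation: [0.177, -3.135, 0.023]
force: [-0.2, 0.2, 0.8]
opening: 0.0156
```

Run:
```python
from h import *
s,R=st(); snap('wrist','pics/w14.png'); st()
```

```text
t 31.88 q [-0.473  0.562  1.367 -0.014  1.207 -2.151] pos [ 0.6405 -0.2756  0.0158] F [-0.2  0.2  0.8] op 0.0156
[[-0.9937, -0.1124, -0.0005], [-0.1124, 0.9936, -0.0149], [0.0022, -0.0147, -0.9999]] tiltdeg 0.85
t 31.93 q [-0.473  0.561  1.367 -0.014  1.207 -2.151] pos [ 0.6405 -0.2756  0.0158] F [-1.1  0.6  0.9] op 0.0156
[[-0.9937, -0.1124, -0.0005], [-0.1123, 0.9936, -0.0149], [0.0022, -0.0148, -0.9999]] tiltdeg 0.85
```

View pics/w14v.png

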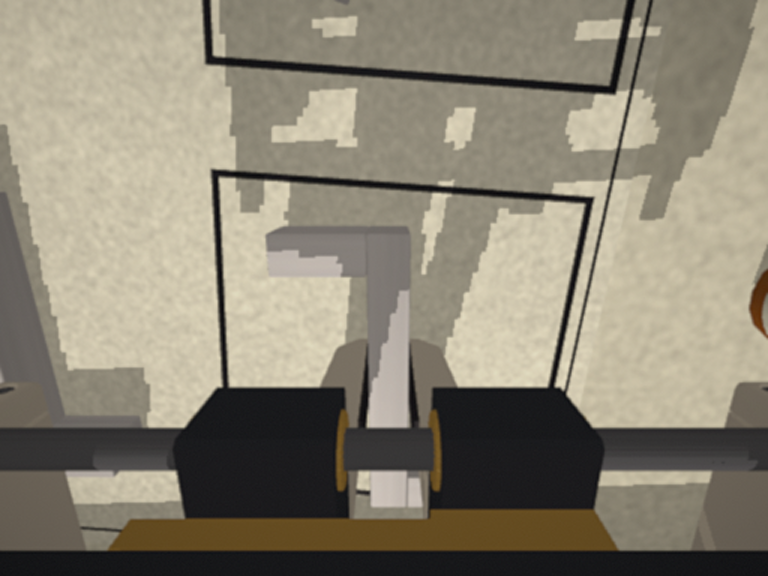

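Contact is starting: the weight reading has gone from about −1.6 N to +0.9 N. A small press more, then release.

Emit:
carry_out(
  commands=[
    [[0,0,0.05,0],[0,0,0,0]],
  ],
)

```text
t: 32.1
tool_pos: [0.6406, -0.2757, 0.0156]
orientation: [0.177, -3.135, 0.024]
force: [-2.4, 0.0, 3.8]
opening: 0.0154
```

Emit:
carry_out(
  commands=[
    [[0,0,0,0],[0,0,0,0],[0,0,0,0],[0,0,0,0]],
  ],
  claw=4,
)

```text
t: 32.43
tool_pos: [0.6403, -0.2754, 0.0147]
orientation: [0.177, -3.135, 0.023]
force: [-0.7, -0.6, 0.6]
opening: 0.0375
```

Emit:
carry_out(
  commands=[
    [[0,0,-1,0],[0,0,-2,0],[0,0,-3.5,0],[0,0,-3.5,0],[0,0,-4,0],[0,0,-4,0],[0,0,-4,0],[0,0,-4,0],[0,0,0,0]],
  ],
)

```text
t: 33.18
tool_pos: [0.6436, -0.273, 0.2879]
orientation: [-0.176, 3.124, -0.036]
force: [0.5, -0.5, 1.4]
opening: 0.0399
```

Run:
```python
from h import *
s,R=st(); snap('wrist','pics/w15.png')
plan([(.536,-.4119,.4)])
```

```text
t 33.18 q [-0.467  0.368  1.112 -0.014  1.639 -2.152] pos [ 0.6436 -0.273   0.2879] F [ 0.5 -0.5  1.4] op 0.0399
[[-0.9936, -0.1124, 0.0136], [-0.1127, 0.9934, -0.022], [-0.011, -0.0233, -0.9997]] tiltdeg 1.48
(0.536, -0.4119, 0.4) tot [ 12.11 -12.87 -11.47] n 6 row [ 2.02 -2.15 -1.91]
```

View pics/w15v.png

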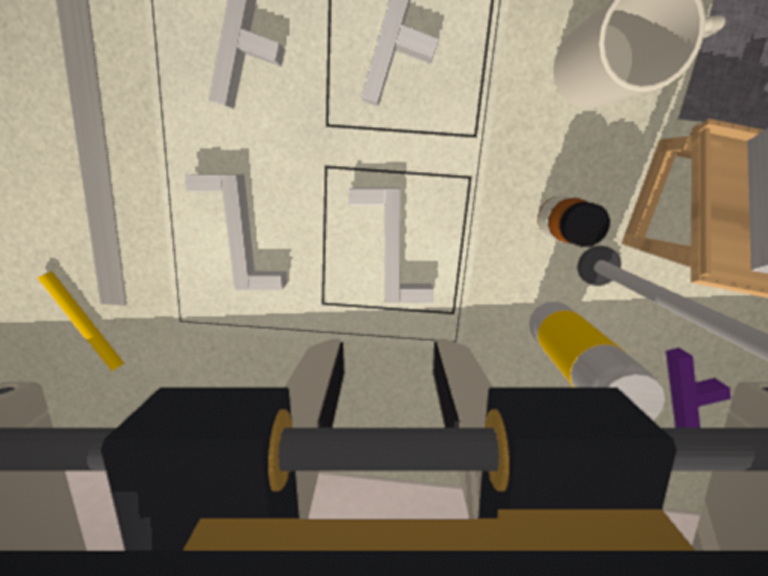

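Both brackets lie in their frames. I'll measure Z's angle and margins, and compare the bystanders with the first pictures.

Run:
```python
from h import *
b=cv2.imread('pics/w15.png')
cv2.imwrite('pics/k1.png',cv2.resize(b[95:220,110:320],None,fx=3.7,fy=4.7,interpolation=cv2.INTER_CUBIC))
im,_=snap('top','pics/top1.png'); im,_=snap('scene','pics/scene1.png')
```

```text
(no output)
```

View pics/k1.png

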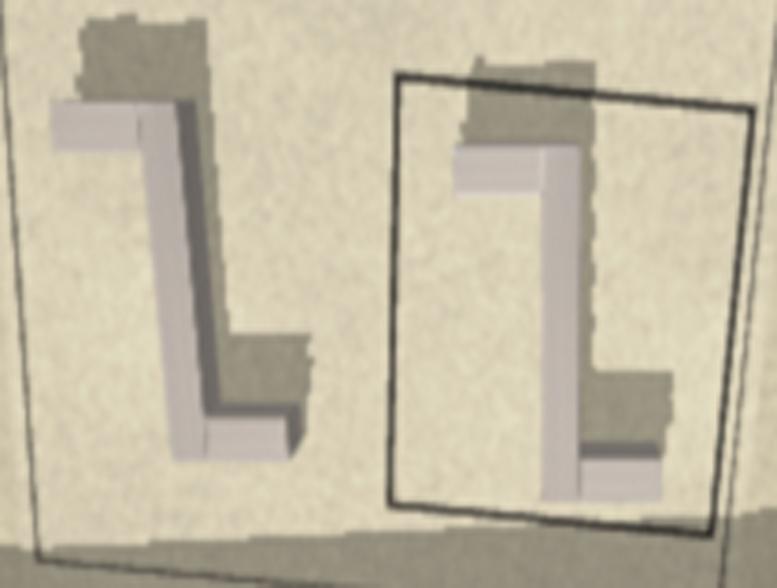

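View pics/scene1v.png

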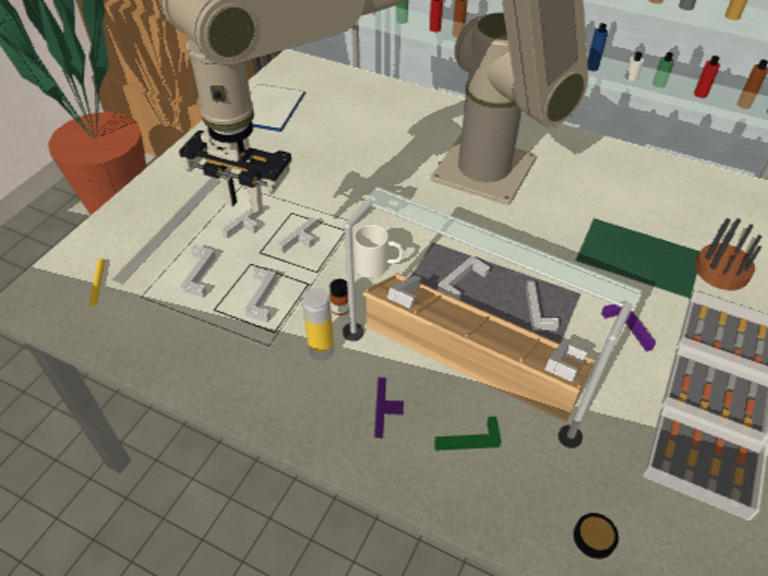

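Run:
```python
from h import *
p=dict(np.load('pics/w15.npz'))
f=lambda l,z:np.array([onz('w',(a/3.7+110-.5,b/4.7+95-.5),z,p)[:2] for a,b in l])
for n,l in(('sample',[(137,102),(172,458),(177,102),(205,458)]),('placed',[(541,146),(542,498),(580,147),(580,498)])):
    q=f(l,.024)
    for i in(0,2): d=q[i+1]-q[i]; print(n,np.degrees(np.arctan2(d[1],d[0])),np.linalg.norm(d))
    print(q.mean(0))
F=f([(398,76),(752,107),(710,534),(390,505)],0); c=F.mean(0); ex=(F[3]-F[0]+F[2]-F[1]);ex/=np.linalg.norm(ex); ey=np.array([-ex[1],ex[0]])
for q in f([(453,147),(580,147),(541,498),(660,500)],.024): print('in frame mm',np.round([(q-c)@ex*1e3,(q-c)@ey*1e3],1))
a=cv2.imread('pics/scene0.png').astype(int);b=cv2.imread('pics/scene1.png').astype(int)
D=np.abs(a-b).max(2)>40
for n,(x0,y0,x1,y1) in dict(mug=(238,148,270,185),ink=(218,185,233,210),can=(200,192,223,234),L=(255,182,278,208),U=(360,222,390,256),shelf=(230,130,430,205),felt=(280,165,385,222)).items(): print(n,D[y0:y1,x0:x1].sum())
```

```text
sample 6.9504562315719385 0.11795084648600428
sample 6.129942237459529 0.11785530335316514
[ 0.64654958 -0.43971371]
placed 6.554438498469947 0.11786463472211005
placed 7.002313779116183 0.11744951318044067
[ 0.64132548 -0.27613327]
in frame mm [-55.2 -47.9]
in frame mm [-58.9   3.4]
in frame mm [59.5 -4.4]
in frame mm [56.2 47.6]
mug 0
ink 0
can 0
L 0
U 0
shelf 144
felt 407
```

All of Z lies within ±60 mm of frame1's centre, where the limit is ±75, and its angle is within about 0.3° of the sample. Mug, jar, can, L and U are unchanged pixel for pixel. Handing in.

```bash
python3 -c "
from plant import robot
print(robot.close_job())"
```

```text
the job is handed in; nothing more can be done
None
```

I laid the T bracket in the nearer frame and the Z bracket in the farther one, each flat and beside its matching sample. I handed the job in at about 33 s of the 67 s allowed.

**How it was done:** The moves have no tilt command. I tilted the tool by pushing against the outer reach limit until it matched the rack's 30° slope, took each bracket from under the glass, and levelled the tool again at the inner limit. Each bracket was lowered until it touched the sheet (about 4 to 6 N) and then released.

**Last checks:**
- **T:** its spine matches the sample's to about 0.3°. It looks well inside the frame in the picture, but I did not measure its margins.
- **Z:** its spine matches the sample's to about 0.3°, and every corner is within 60 mm of the frame's centre, where the frame edge is at 75 mm.
- **Bystanders:** the mug, jar, can and the L and U brackets in the rack showed no change between the first and last scene pictures.
- **Shelf:** no force reading suggested a bump, and in the picture it looks unmoved.

**Not fully settled:**
- The shelf and felt areas did change between the pictures (144 and 407 pixels). I put that down to the arm, shadows and the emptied bays, and did not check it separately.
- T was tilted about 2° when released, so one edge may have settled by up to 2 mm.

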